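# Gap-check hinge housings with a feeler, sort them and log the batch

### The arm

A 6-joint arm with a two-finger parallel gripper is mounted at the origin on the work surface. World frame = base frame: x ahead of the robot, y to its left, z up, the work surface at z = 0. Lengths are in m, angles in rad, forces in N, time in s.
With the tool pointing down it reaches from about 0.35 to 0.775 m from the base axis. Payload 7.3 kg.
Tool frame: the origin (TCP) lies at the very end of the fingers, on their centre line; the grasp point (between the pads) lies 19 mm behind it (robot.hold_point_z is the distance from the TCP to the grasp point, in m); z points along the fingers, y is the direction in which the jaws open and shut (so a half turn about z gives the same grasp; the last joint's range is limited). The gripper opens to 92 mm and grips with 3 to 60 N. Pads are 19 mm wide; open, the fingers measure 130 mm over their backs; the gripper's body (75 mm by 190 mm) begins 47 mm behind the grasp point.
Start: joints at [-1.442, 0.342, 1.524, -0, 1.275, -0.146], TCP at [0.142, -0.505, 0.227] pointing down, gripper open.
Joint ranges: [-2.53, 2.53], [-0.77, 2.02], [0.04, 2.7], [-1, 4.14], [0.28, 2.66], [-3.11, 3.11]. Speed limits (rad/s): [2.57, 2.57, 3.14, 3.14, 3.14, 3.14].

### API

Orientations are given as [roll, pitch, yaw] about the fixed x, y, z axes, in that order (R = Rz(yaw) Ry(pitch) Rx(roll)).
In Python, from cell import monitor, viewer, robot gives the robot as it stands.
- The arm moves only by the tool move_arm, never from a script. Its argument "deltas" is a list of rows, each an object of numbers: "x", "y", "z": the shift along the tool's x, y, z in m; "wx", "wy", "wz": the turn, a rotation vector about the tool's x, y, z in degrees; "hand": the opening, from 0 (shut) to 1 (fully open). In form: [{"x": .., "y": .., "z": .., "wx": .., "wy": .., "wz": .., "hand": ..}, ...]. A call has 1 to 8 rows; each row is the pose to reach, as a shift and turn from the pose commanded when the call began, along the tool's axes at that moment; what a row does not reach only later rows make up. A row lasts 1/8 s, in which the tool goes at most 62.5 mm and 10.7 degrees, less where a joint would pass 70% of its speed; a pose out of reach is approached as far as the arm can. A call with a gripper value outside its range is refused whole. The fingers move at their own pace and stop on an object; "grip_force" is the grip in N (left out, the last holds). Time passes only in rows, so rows that repeat a pose let the fingers close. It gives the time, the measured TCP pose, the force and the opening at its end, in the units of the state.
- monitor.observe(): the state, without advancing time (a new reading comes with each control period).
- viewer.read_camera(name): name is "side" or "top" or "wrist"; returns the picture (384x512x3 uint8, red, green, blue); there is no depth.
- viewer.camera_params(name): a dict with "camera_matrix" (3x3 intrinsics, pixels), "k1" (the pictures are not rectified: a ray, as slopes to the right and down, at radius r is drawn at 1 + k1 r^2 times it, then the intrinsics apply), "R" (3x3) and "t" (3): a world point X has camera coordinates R X + t. Camera axes: x right, y down, z forward; pixel columns grow to the right and rows downward; lengths in m; the calibration is good to about 2 mm. A picture is of the moment at which its call begins: read the wrist's pose just before it. camera_params takes no time and is no camera call; for the wrist camera it gives the pose at the moment of the call.
- robot.hand_in(): hands the job in, once; it reports no verdict.
The state is a dict: "time": time; "qpos": joint angles; "qvel": joint speeds; "joint_efforts": joint torques, N m; "tool_pos": TCP position; "tool_rot": TCP orientation; "contact_force": force on the tool from outside, world axes, zero at the start; "torque": the same for the moment, N m; "opening": finger opening in m.
Only numpy, scipy, OpenCV 4.12 (cv2) and the standard library are available. Lean on these libraries where they do the work, as an engineer would, in place of code of your own. Each camera call takes 0.05 s, during which the arm holds its last target. There are 200 camera calls.

### The job

Take the yellow-handled feeler from its wooden stand and, working along the row from the robot's left to its right, slide its blade down into the gap of every hinge housing until it stops, to learn whether it goes to the bottom or jams part-way. Put the feeler back in its stand, stand every housing whose gap is clear upright in the wooden tray and every one that jams upright in the red tray. When all is sorted and put away, squeeze the orange trigger of the clamped hand scanner fully against its stop for a moment and let it go to log the batch; leave the jar and the cup where they are.

Things in the scene. Friction and masses are not known exactly. Their poses are not given: they have to be found in the camera images.
- housing_1: Leftmost (+y) place of the row; 3 to 5 of the 5 are filled. Loose aluminium hinge housing 64 (own x) x 44 (y) x 60 mm high, 0.35 kg; grip across the 44. Origin: centre of underside, z up. All alike: central gap in the top, 30 (x) x 9 mm (y), flared to 19 (y) in the top 10 mm. Clear gap: floor 12 mm above underside. Blocked: stopped 40 mm above underside, hard to see; which ones is unknown
- housing_2: Second place of the row from the robot's left (+y); 3 to 5 of the 5 places are filled. Loose aluminium hinge housing, 64 (own x) x 44 (y) x 60 mm high, 0.35 kg, grip across the 44. Origin: centre of underside, z up. Same make as housing_1, with the same gap in its top, clear or blocked; dark disc and brass rivet on the long sides
- housing_3: Third place of the row from the robot's left (+y); 3 to 5 of the 5 places are filled. Loose aluminium hinge housing, 64 (own x) x 44 (y) x 60 mm high, 0.35 kg, grip across the 44. Origin: centre of underside, z up. Same make as housing_1, with the same gap in its top, clear or blocked; dark disc and brass rivet on the long sides
- housing_4: Fourth place of the row from the robot's left (+y); 3 to 5 of the 5 places are filled. Loose aluminium hinge housing, 64 (own x) x 44 (y) x 60 mm high, 0.35 kg, grip across the 44. Origin: centre of underside, z up. Same make as housing_1, with the same gap in its top, clear or blocked; dark disc and brass rivet on the long sides
- housing_5: Fifth place of the row from the robot's left (+y); 3 to 5 of the 5 places are filled. Loose aluminium hinge housing, 64 (own x) x 44 (y) x 60 mm high, 0.35 kg, grip across the 44. Origin: centre of underside, z up. Same make as housing_1, with the same gap in its top, clear or blocked; dark disc and brass rivet on the long sides
- feeler: Feeler gauge, loose, 0.09 kg, standing blade-down in its stand. Origin: centre of the blade's tip (lower end); own z points up to the handle. Steel blade 20 mm (x) x 5 mm (y), from z 0 to 62 mm; dark collar 44 x 26 mm from z 62 to 70 mm; yellow handle 32 mm (x) x 18 mm (y) from z 70 to 120 mm. Grip the handle across its 18 mm
- feeler_tip (a point): The same point as the feeler's origin: centre of the blade's lower end
- stand: Fixed wooden stand for the feeler, 62 mm (x) x 54 mm (y) x 70 mm high, with a slot 30 mm (x) x 14 mm (y) right through from its top. Origin: centre of the underside. The collar of the stored feeler rests on its top, so the blade tip is then 8 mm above the bench; the feeler starts with its x axis along the stand's x
- wood_tray: Fixed light wooden tray for clear housings, outside 120 mm (x) x 270 mm (y) x 22 mm high, walls and floor 5 mm. Origin: centre of the underside. Which of the two trays is on the left varies
- red_tray: Fixed red plastic tray for blocked housings, same size and frame as the wooden tray
- scanner: Hand scanner clamped to the bench upside-down: its black pistol grip stands up, 26 mm (own x from 0 to +26 mm) x 32 mm (y), from 48 to 140 mm above the bench, over a grey head 50 mm high. Origin: on the bench under the front (-x) face of the grip; own x points from trigger to grip
- trigger (a joint): Orange sprung trigger before the grip: bar 10 (x) x 18 mm (y), 50 to 125 mm above the bench, at rest at scanner x -25 to -15 mm, hinged at its lower end. Rad: 0 released, 0.25 at its stop; about 6 N at the upper end squeezes it, a spring returns it. Pinch trigger and grip together from above, closing along scanner x, at 105 mm height: 51 mm over both at rest, 37 squeezed
- jar: Bystander: amber jar with steel cap, 64 mm across, 100 mm high, origin under its centre
- cup: Bystander: white plastic cup, 72 mm across, 90 mm high, origin under its centre
Mind the look-alikes: they are no part of the job. What is shaped like the housing_2 but purple or turquoise is not meant.

How it is judged:
By the outcome, as a careful person would: the job done as asked, in the order asked, and still so for the second after the job is handed in, with the robot touching nothing.
Of housing_1, housing_2, housing_3, housing_4, housing_5 only 3 to 5 are there at a start; the rules pass over those that are not, and their reading is None.
At some moment in a run one of housing_1, housing_2, housing_3, housing_4, housing_5 may be knocked a few centimetres aside while the robot is not near it.
It also fails if it takes over 210 s, if anything falls off the work surface, if the arm or the gripper's body presses on something with over 40 N, if the wrist force passes 120 N, or if a joint passes its speed limit or range.

## Working session

There is one attempt and no reset: what is moved stays moved. The work goes in short steps, Python scripts to look and compute and a tool call to move; the robot and the scene stay as the last step left them, time stands still between calls to the robot, and variables do not carry over. Pictures are saved under pics/ and viewed, about 12 in all and at most 16, crops included, and the job is handed in when it is done.

Besides the shell and the picture viewer there is one more tool, called as name(argument=value, ...) on one line, values as JSON. move_arm: Moves the arm, as the interface text tells. Its arguments: {"type":"object","properties":{"deltas":{"type":"array","items":{"type":"object","properties":{"x":{"type":"number"},"y":{"type":"number"},"z":{"type":"number"},"wx":{"type":"number"},"wy":{"type":"number"},"wz":{"type":"number"},"hand":{"type":"number"}}}},"grip_force":{"type":"number"}},"required":["deltas"]}

```bash
ls; mkdir -p pics
cat > h.py <<'E'
import numpy as np, cv2
from cell import monitor, viewer, robot
def grab(name, fn=None):
    p=viewer.camera_params(name); im=viewer.read_camera(name)
    if fn: cv2.imwrite('pics/'+fn, im[:,:,::-1])
    return im,p
def ray(p,u,v):
    K=np.array(p['camera_matrix']);k1=p['k1']
    d=np.array([(u-K[0,2])/K[0,0],(v-K[1,2])/K[1,1]]);s=d.copy()
    for _ in range(20): s=d/(1+k1*(s@s))
    R=np.array(p['R']);t=np.array(p['t'])
    return -R.T@t, R.T@np.array([s[0],s[1],1.])
def onz(p,u,v,z):
    o,d=ray(p,u,v); return o+d*(z-o[2])/d[2]
def proj(p,X):
    c=np.array(p['R'])@np.array(X)+np.array(p['t']); s=c[:2]/c[2]; s=s*(1+p['k1']*(s@s))
    K=np.array(p['camera_matrix']); return K[0,0]*s[0]+K[0,2],K[1,1]*s[1]+K[1,2]
def st():
    s=monitor.observe(); print({k:np.round(s[k],4) for k in ('time','tool_pos','tool_rot','contact_force','opening','qpos')})
    return s
E
python3 - <<'E'
from h import *
st()
print(robot.hold_point_z)
for n in('top','side','wrist'):
    im,p=grab(n,n+'0.png')
    print(n,np.round(p['camera_matrix'],1).tolist(),p['k1'],np.round(-np.array(p['R']).T@np.array(p['t']),3), np.round(p['R'],2).tolist())
a=cv2.imread('pics/top0.png');cv2.imwrite('pics/top0b.png',cv2.resize(a,(800,600),interpolation=cv2.INTER_CUBIC))
E
```

```text
pics
{'time': np.float64(0.0), 'tool_pos': array([ 0.1424, -0.5049,  0.226 ]), 'tool_rot': array([-3.140e+00, -2.000e-04,  2.748e-01]), 'contact_force': array([-0.3418,  0.1648, -0.4589]), 'opening': np.float64(0.0918), 'qpos': array([-1.442 ,  0.3427,  1.525 , -0.    ,  1.2754, -0.146 ])}
0.0188
top [[422.7, 0.0, 261.9], [0.0, 422.7, 195.3], [0.0, 0.0, 1.0]] -0.03194375351698592 [0.343 0.014 1.185] [[0.02, -1.0, 0.03], [-0.99, -0.03, -0.13], [0.13, -0.02, -0.99]]
side [[347.7, 0.0, 254.7], [0.0, 347.7, 201.5], [0.0, 0.0, 1.0]] -0.027075190992579906 [0.431 0.797 0.791] [[-1.0, -0.06, -0.0], [-0.04, 0.68, -0.73], [0.04, -0.73, -0.68]]
wrist [[274.0, 0.0, 258.6], [0.0, 274.0, 190.2], [0.0, 0.0, 1.0]] -0.055641230995165394 [ 0.207 -0.488  0.385] [[0.27, -0.96, -0.0], [-0.93, -0.26, 0.25], [-0.24, -0.07, -0.97]]
```

View pics/top0b.png

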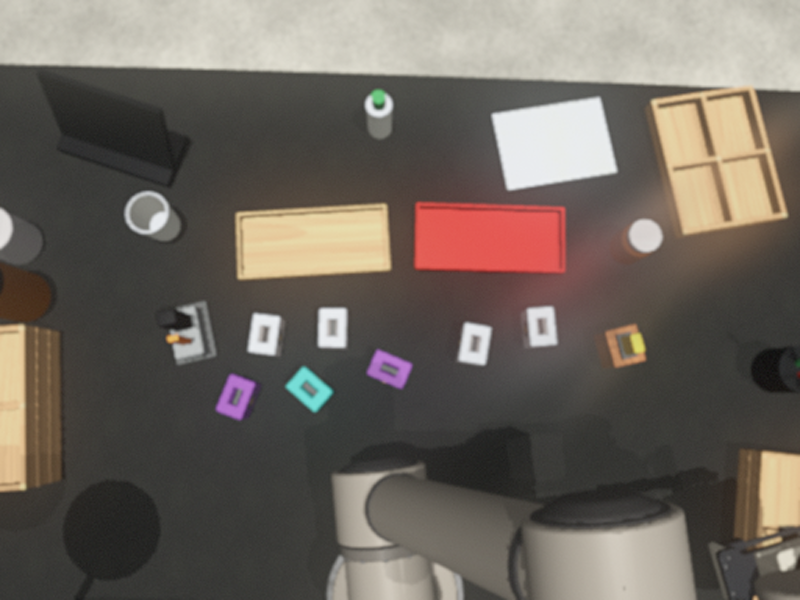

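View pics/side0.png

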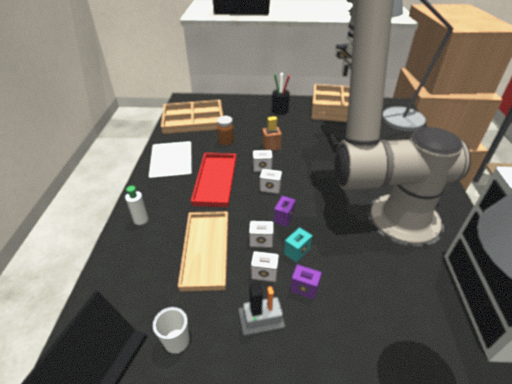

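The top view shows four housings (800x600 px: 265,334; 332,327; 475,343; 541,327), and the third place looks empty. The stand and feeler are at 627,345, the scanner at 190,332, the wooden tray at 313,242 and the red tray at 490,238. The side view agrees.

Run:
```python
from h import *
im=cv2.imread('pics/top0.png');p=viewer.camera_params('top')
hsv=cv2.cvtColor(im,cv2.COLOR_BGR2HSV)
side=cv2.imread('pics/side0.png');ps=viewer.camera_params('side');hs=cv2.cvtColor(side,cv2.COLOR_BGR2HSV)
def blobs(m,lo,hi):
    cs,_=cv2.findContours(m.astype(np.uint8)*255,cv2.RETR_EXTERNAL,cv2.CHAIN_APPROX_NONE)
    return [c for c in cs if lo<cv2.contourArea(c)<hi]
def rep(tag,m,z,lo,hi,roi):
    for c in blobs(m,lo,hi):
        r=cv2.minAreaRect(c);u,v=r[0]
        if not(roi[0]<u<roi[2] and roi[1]<v<roi[3]):continue
        b=np.array([onz(p,*q,z)[:2] for q in cv2.boxPoints(r)])
        X=onz(p,u,v,z);e=b[1]-b[0];f=b[2]-b[1]
        if np.linalg.norm(f)>np.linalg.norm(e):e,f=f,e
        print(tag,np.round((u,v),1),np.round(X[:2],3),'L',round(np.linalg.norm(e),3),'W',round(np.linalg.norm(f),3),'ang',round(np.degrees(np.arctan2(e[1],e[0]))%180,1), 'side px',np.round(proj(ps,X),0))
H,S,V=hsv[...,0].astype(int),hsv[...,1],hsv[...,2]
rep('white',(S<60)&(V>150),.06,100,1500,(140,180,380,250))
rep('red',((H<8)|(H>172))&(S>150)&(V>90),.022,2000,9000,(200,100,400,200))
rep('wood',(H>8)&(H<25)&(S>60)&(V>120),.022,2000,9000,(130,100,260,200))
rep('yellow',(H>22)&(H<35)&(S>150)&(V>120),.128,10,500,(350,180,450,260))
rep('stand',(H>5)&(H<22)&(S>90)&(V>70),.07,30,1500,(370,190,430,250))
rep('orange',(H>5)&(H<20)&(S>130)&(V>100),.12,3,500,(90,180,150,250))
H,S,V=hs[...,0].astype(int),hs[...,1],hs[...,2]
for t,m in(('white',(S<60)&(V>150)),('yellow',(H>22)&(H<35)&(S>150)),('orange',(H>3)&(H<20)&(S>160))):
    for c in blobs(m,15,1500):
        x,y,w,h=cv2.boundingRect(c)
        if 230<x<300 and y>100:print('side',t,x,y,w,h)
cv2.imwrite('pics/c1.png',cv2.resize(im[180:260,95:260],None,fx=4.8,fy=4.8,interpolation=cv2.INTER_CUBIC))
```

```text
white [303.5 219.6] [ 0.433 -0.126] L 0.068 W 0.048 ang 171.2 side px [270. 174.]
white [168.7 213.5] [0.441 0.234] L 0.068 W 0.048 ang 174.3 side px [264. 259.]
white [212.  209.5] [0.454 0.119] L 0.067 W 0.048 ang 2.0 side px [261. 227.]
white [346.3 208.5] [ 0.466 -0.241] L 0.068 W 0.048 ang 5.3 side px [262. 154.]
red [312.7 152.3] [ 0.627 -0.155] L 0.274 W 0.125 ang 89.6 side px [215. 176.]
wood [199.5 154.1] [0.613 0.163] L 0.28 W 0.128 ang 95.1 side px [204. 245.]
stand [399.9 221.1] [ 0.434 -0.384] L 0.068 W 0.061 ang 14.2 side px [271. 131.]
orange [113.4 217.5] [0.422 0.36 ] L 0.038 W 0.012 ang 82.0 side px [271. 288.]
side white 244 303 10 19
side white 256 298 26 22
side white 251 251 28 18
side white 249 221 24 14
side white 260 168 22 13
side white 253 150 19 9
side orange 268 287 6 22
```

View pics/c1.png

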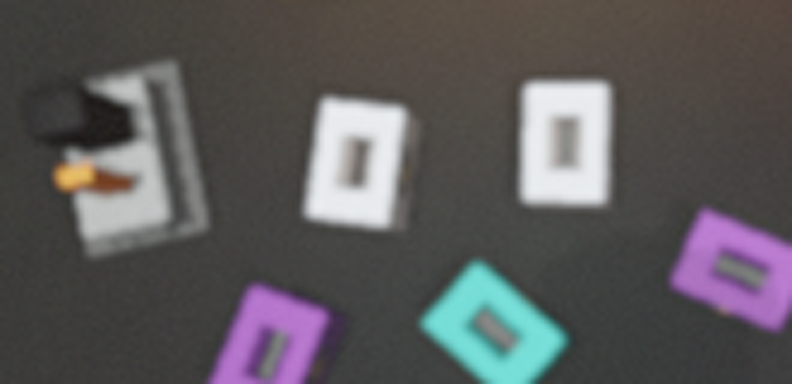

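Four housings are measured. The crop shows the scanner with its orange trigger at (75,178) on the robot side of the black grip (60,115), so own x runs roughly along world +x. Next I'll move above the feeler.

```bash
cat >> h.py <<'E'
from scipy.spatial.transform import Rotation as Ro
def go(x,y,z,yaw):
    "tool-frame deltas to a tool-down pose, yaw in deg"
    s=monitor.observe(); R=Ro.from_euler('xyz',s['tool_rot']); 
    d=R.inv().apply(np.array([x,y,z])-s['tool_pos'])
    w=(R.inv()*Ro.from_euler('xyz',[np.pi,0,np.radians(yaw)])).as_rotvec(degrees=True)
    print('GO x,y,z',np.round(d,4),'w',np.round(w,2),'rows',int(np.ceil(max(np.linalg.norm(d)/.0625,np.linalg.norm(w)/10.7))))
E
python3 - <<'E'
from h import *
go(.415,-.375,.26,10)
E
```

```text
GO x,y,z [ 0.2976 -0.0512 -0.0337] w [-0.07 -0.01  5.75] rows 5
```

move_arm(deltas=[{"x": 0.298, "y": -0.051, "z": -0.034, "wz": 5.75}, {"x": 0.298, "y": -0.051, "z": -0.034, "wz": 5.75}, {"x": 0.298, "y": -0.051, "z": -0.034, "wz": 5.75}, {"x": 0.298, "y": -0.051, "z": -0.034, "wz": 5.75}, {"x": 0.298, "y": -0.051, "z": -0.034, "wz": 5.75}, {"x": 0.298, "y": -0.051, "z": -0.034, "wz": 5.75}, {"x": 0.298, "y": -0.051, "z": -0.034, "wz": 5.75}])

```text
schema error: expected keys x, y, z, wx, wy, wz, hand
```

Run:
```python
from h import *
import pickle
st()
im,p=grab('wrist','w1.png'); pickle.dump(p,open('w1.pkl','wb'))
```

```text
{'time': np.float64(0.15), 'tool_pos': array([ 0.1424, -0.505 ,  0.2262]), 'tool_rot': array([-3.1404e+00, -2.0000e-04,  2.7480e-01]), 'contact_force': array([-0.4698, -0.5584, -0.0246]), 'opening': np.float64(0.092), 'qpos': array([-1.442 ,  0.3426,  1.5248, -0.    ,  1.2754, -0.146 ])}
```

View pics/w1.png

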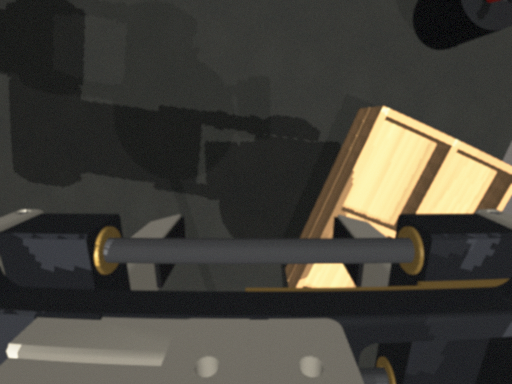

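The move was refused because it needs all keys. The wrist picture shows only the bench, with the fingers covering rows 210 and below, so I'll stand 6 cm short of an object to see it.

Run:
```python
from h import *
go(.36,-.385,.26,10)
```

```text
GO x,y,z [ 0.242  -0.0565 -0.0336] w [-0.05 -0.    5.75] rows 5
```

move_arm(deltas=[{"x": 0.242, "y": -0.056, "z": -0.034, "wx": 0, "wy": 0, "wz": 5.75, "hand": 1}, {"x": 0.242, "y": -0.056, "z": -0.034, "wx": 0, "wy": 0, "wz": 5.75, "hand": 1}, {"x": 0.242, "y": -0.056, "z": -0.034, "wx": 0, "wy": 0, "wz": 5.75, "hand": 1}, {"x": 0.242, "y": -0.056, "z": -0.034, "wx": 0, "wy": 0, "wz": 5.75, "hand": 1}, {"x": 0.242, "y": -0.056, "z": -0.034, "wx": 0, "wy": 0, "wz": 5.75, "hand": 1}, {"x": 0.242, "y": -0.056, "z": -0.034, "wx": 0, "wy": 0, "wz": 5.75, "hand": 1}])

```text
time: 0.95
tool_pos: [0.3599, -0.3857, 0.2604]
tool_rot: [-3.141, 0.001, 0.175]
contact_force: [-0.4, -1.1, -0.5]
opening: 0.0919
```

Run:
```python
from h import *
import pickle
st()
im,p=grab('wrist','w2.png'); pickle.dump(p,open('w2.pkl','wb'))
```

```text
{'time': np.float64(0.95), 'tool_pos': array([ 0.3599, -0.3857,  0.2604]), 'tool_rot': array([-3.1413e+00,  8.0000e-04,  1.7530e-01]), 'contact_force': array([-0.3595, -1.1482, -0.4518]), 'opening': np.float64(0.0919), 'qpos': array([-9.6500e-01,  3.2280e-01,  1.4577e+00, -6.0000e-04,  1.3617e+00,
        4.3060e-01])}
```

View pics/w2.png

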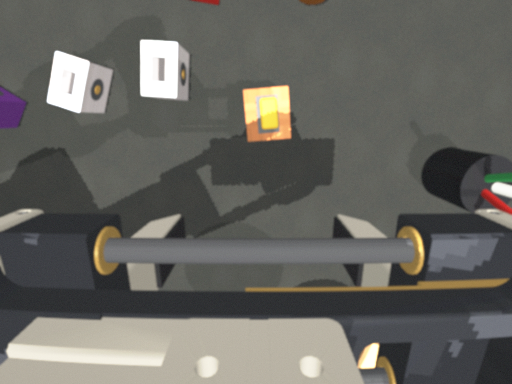

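The wrist picture shows the stand at (267,113) with the yellow handle at (268,112), plus the two right-hand housings at (83,82) and (165,70). I'll measure the handle by ray casting and check its height against the top view.

```bash
cat >> h.py <<'E'
def rects(im,p,mask,z,lo,hi,roi):
    cs,_=cv2.findContours(mask.astype(np.uint8)*255,cv2.RETR_EXTERNAL,cv2.CHAIN_APPROX_NONE);out=[]
    for c in cs:
        r=cv2.minAreaRect(c)
        if not(lo<cv2.contourArea(c)<hi and roi[0]<r[0][0]<roi[2] and roi[1]<r[0][1]<roi[3]):continue
        # straighten: map contour to the plane, then fit rectangle in mm
        w=np.array([onz(p,*q[0],z)[:2] for q in c],np.float32)
        c2,(a,b),_=R=cv2.minAreaRect(w*1000); bx=cv2.boxPoints(R)
        e=bx[1]-bx[0];f=bx[2]-bx[1]
        if np.linalg.norm(f)>np.linalg.norm(e):e,f=f,e
        a=np.degrees(np.arctan2(e[1],e[0])); a=(a+90)%180-90
        out.append((r[0],np.array(c2)/1000,np.linalg.norm(e),np.linalg.norm(f),a))
        print('px',np.round(r[0],1),'xy',np.round(out[-1][1],4),'LxW mm',np.round((out[-1][2],out[-1][3]),1),'ang',round(a,1))
    return out
def tri(pa,ua,pb,ub):
    o1,d1=ray(pa,*ua);o2,d2=ray(pb,*ub)
    s=np.linalg.lstsq(np.c_[d1,-d2],o2-o1,rcond=None)[0]
    a=o1+s[0]*d1;b=o2+s[1]*d2;print('tri',np.round((a+b)/2,4),'gap',round(np.linalg.norm(a-b),4));return (a+b)/2
def hsvof(im): 
    h=cv2.cvtColor(im,cv2.COLOR_RGB2HSV).astype(int);return h[...,0],h[...,1],h[...,2]
E
python3 - <<'E'
from h import *
import pickle
im=cv2.imread('pics/w2.png')[:,:,::-1].copy();p=pickle.load(open('w2.pkl','rb'));H,S,V=hsvof(im)
print(im[112,268],im[95,250],im[70,145])
y=(H>22)&(H<35)&(S>150)&(V>130)
a=rects(im,p,y,.128,30,2000,(240,80,300,150))
rects(im,p,(H>3)&(H<40)&(S>60)&(V>100),.07,500,6000,(240,80,300,150))
t=cv2.imread('pics/top0.png')[:,:,::-1].copy();pt=viewer.camera_params('top');H,S,V=hsvof(t)
print(t[220,407],t[220,410])
b=rects(t,pt,(H>22)&(H<36)&(S>130)&(V>110),.128,5,2000,(370,190,430,250))
if b: tri(p,a[0][0],pt,b[0][0])
for i,r in enumerate(b):
  pass
E
```

```text
[255 255 126] [255 235 157] [255 255 255]
px [269.3 119.3] xy [ 0.428  -0.3863] LxW mm [16.8 16.3] ang 17.5
px [267.4 113.3] xy [ 0.4344 -0.3847] LxW mm [66.1 58.3] ang 14.9
[217 214 111] [214 205 103]
px [404.4 220.5] xy [ 0.4311 -0.3747] LxW mm [23.8  4.3] ang 15.0
px [409.6 218.9] xy [ 0.4354 -0.3881] LxW mm [30.8 11. ] ang 3.9
tri [ 0.431  -0.3868  0.0967] gap 0.0056
```

Run:
```python
from h import *
import pickle
im=cv2.imread('pics/w2.png')[:,:,::-1].copy();p=pickle.load(open('w2.pkl','rb'));H,S,V=hsvof(im)
y=(H>=27)&(H<38)&(S>90)&(V>180)
a=rects(im,p,y,.128,60,2000,(240,80,300,150))
t=cv2.imread('pics/top0.png')[:,:,::-1].copy();pt=viewer.camera_params('top');H,S,V=hsvof(t)
b=rects(t,pt,(H>=26)&(H<38)&(S>90)&(V>110),.128,15,2000,(370,190,430,250))
for r in b: tri(p,a[0][0],pt,r[0])
cv2.imwrite('pics/c2.png',np.hstack([cv2.resize(im[75:155,230:310],(400,400),interpolation=0),cv2.resize(t[200:240,380:420],(400,400),interpolation=0)])[:,:,::-1])
```

```text
px [268.5 111. ] xy [ 0.436 -0.384] LxW mm [27.8 17.4] ang 10.9
px [407.8 219.1] xy [ 0.4348 -0.3836] LxW mm [28.7 18.3] ang 14.9
tri [ 0.4356 -0.3841  0.1262] gap 0.0011
```

View pics/c2.png

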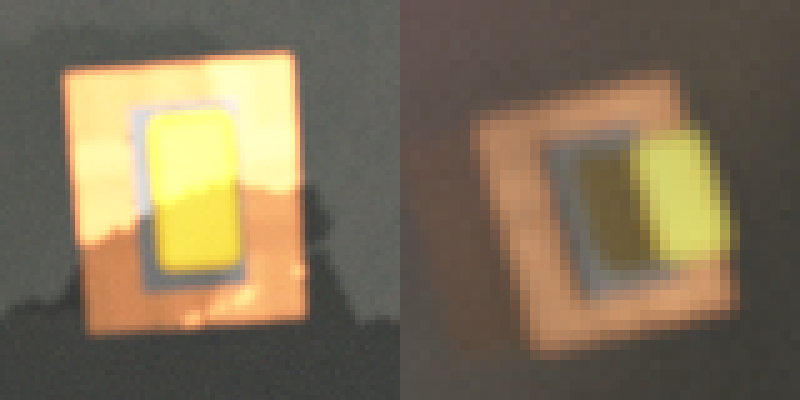

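The crops show the handle on the stand at about 13.5° with a height of 0.126–0.128. I'll grasp at (0.4355, -0.384).

Run:
```python
from h import *
go(.4355,-.384,.17,13.5)
```

```text
GO x,y,z [0.0755 0.0111 0.0903] w [-0.03  0.05 -3.54] rows 2
```

move_arm(deltas=[{"x": 0.0755, "y": 0.011, "z": 0.09, "wx": 0, "wy": 0, "wz": -3.5, "hand": 1}, {"x": 0.0755, "y": 0.011, "z": 0.09, "wx": 0, "wy": 0, "wz": -3.5, "hand": 1}, {"x": 0.0755, "y": 0.011, "z": 0.09, "wx": 0, "wy": 0, "wz": -3.5, "hand": 0.6}, {"x": 0.0755, "y": 0.011, "z": 0.13, "wx": 0, "wy": 0, "wz": -3.5, "hand": 0.6}, {"x": 0.0755, "y": 0.011, "z": 0.174, "wx": 0, "wy": 0, "wz": -3.5, "hand": 0.5}, {"x": 0.0755, "y": 0.011, "z": 0.174, "wx": 0, "wy": 0, "wz": -3.5, "hand": 0.5}], grip_force=20)

```text
time: 1.75
tool_pos: [0.4337, -0.3833, 0.0851]
tool_rot: [-3.137, 0.003, 0.233]
contact_force: [-0.5, -0.2, 0.8]
opening: 0.0564
```

Run:
```python
from h import *
go(.4355,-.384,.086,13.5)
```

```text
GO x,y,z [ 0.0016  0.0011 -0.0009] w [-0.28  0.17 -0.14] rows 1
```

move_arm(deltas=[{"x": 0.0016, "y": 0.001, "z": 0, "wx": 0, "wy": 0, "wz": 0, "hand": 0}, {"x": 0.0016, "y": 0.001, "z": 0, "wx": 0, "wy": 0, "wz": 0, "hand": 0}, {"x": 0.0016, "y": 0.001, "z": 0, "wx": 0, "wy": 0, "wz": 0, "hand": 0}, {"x": 0.0016, "y": 0.001, "z": 0, "wx": 0, "wy": 0, "wz": 0, "hand": 0}, {"x": 0.0016, "y": 0.001, "z": 0, "wx": 0, "wy": 0, "wz": 0, "hand": 0}, {"x": 0.0016, "y": 0.001, "z": 0, "wx": 0, "wy": 0, "wz": 0, "hand": 0}], grip_force=20)

```text
time: 2.5
tool_pos: [0.4385, -0.3841, 0.0875]
tool_rot: [3.141, -0.0, 0.236]
contact_force: [-1.1, 1.0, 5.6]
opening: 0.0181
```

Run:
```python
from h import *
st()
```

```text
{'time': np.float64(2.5), 'tool_pos': array([ 0.4385, -0.3841,  0.0875]), 'tool_rot': array([ 3.1408e+00, -4.0000e-04,  2.3580e-01]), 'contact_force': array([-1.0941,  1.0052,  5.6061]), 'opening': np.float64(0.0181), 'qpos': array([-0.8508,  0.5847,  1.5406, -0.    ,  1.0154,  0.4842])}
```

move_arm(deltas=[{"x": 0, "y": 0, "z": -0.04, "wx": 0, "wy": 0, "wz": 0, "hand": 0}, {"x": 0, "y": 0, "z": -0.1, "wx": 0, "wy": 0, "wz": 0, "hand": 0}, {"x": 0, "y": 0, "z": -0.15, "wx": 0, "wy": 0, "wz": 0, "hand": 0}, {"x": 0, "y": 0, "z": -0.15, "wx": 0, "wy": 0, "wz": 0, "hand": 0}, {"x": 0, "y": 0, "z": -0.15, "wx": 0, "wy": 0, "wz": 0, "hand": 0}])

```text
time: 3.12
tool_pos: [0.4379, -0.3836, 0.2357]
tool_rot: [-3.14, 0.001, 0.236]
contact_force: [-0.3, 0.7, -1.4]
opening: 0.018
```

Run:
```python
from h import *
st()
go(.38,-.19,.24,0)
go(.38,.18,.24,0)
```

```text
{'time': np.float64(3.125), 'tool_pos': array([ 0.4379, -0.3836,  0.2357]), 'tool_rot': array([-3.1401e+00,  9.0000e-04,  2.3560e-01]), 'contact_force': array([-0.343 ,  0.6893, -1.3922]), 'opening': np.float64(0.018), 'qpos': array([-8.5100e-01,  4.4250e-01,  1.3438e+00, -1.0000e-04,  1.3570e+00,
        4.8420e-01])}
GO x,y,z [-0.0111 -0.2018 -0.004 ] w [-0.08  0.06 13.5 ] rows 4
GO x,y,z [ 0.0753 -0.5615 -0.0036] w [-0.08  0.06 13.5 ] rows 10
```

move_arm(deltas=[{"x": 0.075, "y": -0.561, "z": -0.004, "wx": 0, "wy": 0, "wz": 13.5, "hand": 0}, {"x": 0.075, "y": -0.561, "z": -0.004, "wx": 0, "wy": 0, "wz": 13.5, "hand": 0}, {"x": 0.075, "y": -0.561, "z": -0.004, "wx": 0, "wy": 0, "wz": 13.5, "hand": 0}, {"x": 0.075, "y": -0.561, "z": -0.004, "wx": 0, "wy": 0, "wz": 13.5, "hand": 0}, {"x": 0.075, "y": -0.561, "z": -0.004, "wx": 0, "wy": 0, "wz": 13.5, "hand": 0}, {"x": 0.075, "y": -0.561, "z": -0.004, "wx": 0, "wy": 0, "wz": 13.5, "hand": 0}, {"x": 0.075, "y": -0.561, "z": -0.004, "wx": 0, "wy": 0, "wz": 13.5, "hand": 0}, {"x": 0.075, "y": -0.561, "z": -0.004, "wx": 0, "wy": 0, "wz": 13.5, "hand": 0}])

```text
time: 4.12
tool_pos: [0.3856, 0.115, 0.2386]
tool_rot: [3.141, 0.003, -0.0]
contact_force: [1.1, 0.5, -0.4]
opening: 0.018
```

Run:
```python
from h import *
st()
go(.38,.18,.24,0)
```

```text
{'time': np.float64(4.125), 'tool_pos': array([0.3856, 0.115 , 0.2386]), 'tool_rot': array([ 3.1411e+00,  3.2000e-03, -5.0000e-04]), 'contact_force': array([ 1.0683,  0.4546, -0.3559]), 'opening': np.float64(0.018), 'qpos': array([ 9.9000e-02,  1.0550e-01,  1.8029e+00, -2.0000e-04,  1.2365e+00,
        1.6703e+00])}
GO x,y,z [-0.0056 -0.065  -0.0014] w [ 0.03  0.18 -0.03] rows 2
```

move_arm(deltas=[{"x": -0.005, "y": -0.06, "z": 0, "wx": 0, "wy": 0, "wz": 0, "hand": 0}, {"x": -0.005, "y": -0.06, "z": 0, "wx": 0, "wy": 0, "wz": 0, "hand": 0}, {"x": -0.005, "y": -0.06, "z": 0, "wx": 0, "wy": 0, "wz": 0, "hand": 0}])

```text
time: 4.5
tool_pos: [0.3812, 0.173, 0.2388]
tool_rot: [3.14, 0.003, 0.001]
contact_force: [-0.6, -1.4, -0.3]
opening: 0.018
```

Run:
```python
from h import *
import pickle
st()
im,p=grab('wrist','w3.png'); pickle.dump(p,open('w3.pkl','wb'))
H,S,V=hsvof(im)
rects(im,p,(S<40)&(V>200),.06,300,8000,(0,0,512,200))
```

```text
{'time': np.float64(4.5), 'tool_pos': array([0.3812, 0.173 , 0.2388]), 'tool_rot': array([3.1402e+00, 3.0000e-03, 1.1000e-03]), 'contact_force': array([-0.5791, -1.3725, -0.3428]), 'opening': np.float64(0.018), 'qpos': array([ 2.4290e-01,  1.3650e-01,  1.7657e+00, -7.0000e-04,  1.2427e+00,
        1.8128e+00])}
px [494.1 135.6] xy [ 0.4322 -0.128 ] LxW mm [65. 45.] ang -8.6
px [207.6 124.8] xy [0.4403 0.233 ] LxW mm [64.1 44.9] ang -5.4
px [304. 113.] xy [0.4551 0.1172] LxW mm [62.7 45. ] ang 0.2
```

View pics/w3.png

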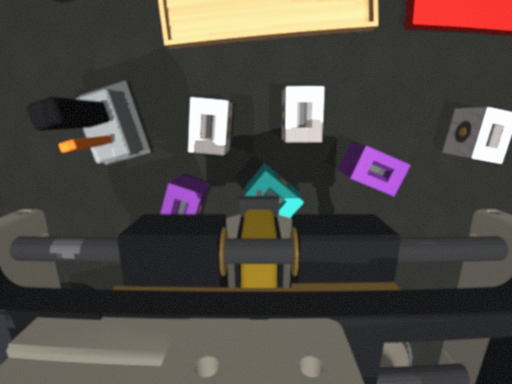

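The wrist picture shows housing 1 at (208,125), housing 2 at (304,113) and housing 4 at (494,136). The scanner trigger tip is at (68,146) and its grip at (45,113). The held feeler's collar is at (258,203). The positions agree with the top view to about 2 mm. Next I'll check the feeler's offset in the grip from the collar.

Run:
```python
from h import *
import pickle
im=cv2.imread('pics/w3.png')[:,:,::-1].copy();p=pickle.load(open('w3.pkl','rb'))
g=im[190:235,258].sum(1)//3;print(g.tolist())
print((im[203,225:300].sum(1)//3).tolist())
for v in(195,197,199,201): print(v,np.round(onz(p,258,v,.2293)-np.array([.3812,.173,0]),4),np.round(onz(p,258,v,.2213)[0]-.3812,4))
for u in(238,280): print(u,np.round(onz(p,u,203,.2293)-np.array([.3812,.173,0]),4))
# scanner hints
for u,v,z in((68,146,.125),(45,113,.14)): print(np.round(onz(p,u,v,z),4))
go(.4405+.0028,.233,.185,-5.5)
```

```text
[100, 95, 91, 90, 90, 77, 58, 44, 43, 56, 57, 62, 60, 62, 59, 60, 59, 60, 66, 71, 75, 76, 74, 76, 77, 72, 77, 80, 73, 74, 77, 79, 77, 77, 78, 78, 78, 77, 77, 75, 77, 76, 72, 80, 77]
[52, 52, 54, 53, 50, 52, 55, 54, 51, 54, 52, 52, 50, 56, 61, 63, 61, 64, 63, 60, 60, 61, 63, 62, 63, 62, 60, 61, 60, 59, 63, 60, 63, 62, 58, 59, 62, 60, 60, 59, 56, 61, 57, 58, 59, 63, 61, 59, 60, 62, 58, 61, 63, 69, 78, 79, 71, 64, 69, 106, 146, 175, 185, 186, 188, 186, 185, 186, 187, 187, 187, 185, 186, 185, 187]
195 [ 0.0205 -0.0011  0.2293] 0.0182
197 [ 0.0191 -0.0011  0.2293] 0.0168
199 [ 0.0178 -0.0011  0.2293] 0.0154
201 [ 0.0165 -0.0011  0.2293] 0.014
238 [0.0151 0.0118 0.2293]
280 [ 0.0151 -0.0152  0.2293]
[0.4238 0.3646 0.125 ]
[0.4564 0.372  0.14  ]
GO x,y,z [ 0.0617 -0.0607  0.0539] w [0.07 0.13 5.46] rows 2
```

move_arm(deltas=[{"x": 0.0622, "y": -0.0605, "z": 0.054, "wx": 0, "wy": 0, "wz": 5.5, "hand": 0}, {"x": 0.0622, "y": -0.0605, "z": 0.054, "wx": 0, "wy": 0, "wz": 5.5, "hand": 0}, {"x": 0.0622, "y": -0.0605, "z": 0.054, "wx": 0, "wy": 0, "wz": 5.5, "hand": 0}, {"x": 0.0622, "y": -0.0605, "z": 0.054, "wx": 0, "wy": 0, "wz": 5.5, "hand": 0}])

```text
time: 5.05
tool_pos: [0.4442, 0.2322, 0.1861]
tool_rot: [3.141, 0.001, -0.098]
contact_force: [0.4, 0.2, -1.1]
opening: 0.0179
```

Run:
```python
from h import *
st()
go(.4442,.2337,.185,-5.5)
```

```text
{'time': np.float64(5.05), 'tool_pos': array([0.4442, 0.2322, 0.1861]), 'tool_rot': array([ 3.1407e+00,  1.0000e-03, -9.8100e-02]), 'contact_force': array([ 0.4458,  0.1583, -1.1483]), 'opening': np.float64(0.0179), 'qpos': array([ 3.2880e-01,  3.3760e-01,  1.6506e+00, -4.0000e-04,  1.1547e+00,
        1.9979e+00])}
GO x,y,z [-0.0002 -0.0015  0.0011] w [ 0.05  0.06 -0.12] rows 1
```

move_arm(deltas=[{"x": 0, "y": -0.0015, "z": 0.03, "wx": 0, "wy": 0, "wz": 0, "hand": 0}, {"x": 0, "y": -0.0015, "z": 0.042, "wx": 0, "wy": 0, "wz": 0, "hand": 0}, {"x": 0, "y": -0.0015, "z": 0.049, "wx": 0, "wy": 0, "wz": 0, "hand": 0}, {"x": 0, "y": -0.0015, "z": 0.055, "wx": 0, "wy": 0, "wz": 0, "hand": 0}, {"x": 0, "y": -0.0015, "z": 0.06, "wx": 0, "wy": 0, "wz": 0, "hand": 0}, {"x": 0, "y": -0.0015, "z": 0.06, "wx": 0, "wy": 0, "wz": 0, "hand": 0}])

```text
time: 5.8
tool_pos: [0.4443, 0.2353, 0.1261]
tool_rot: [3.141, 0.0, -0.096]
contact_force: [0.1, 0.4, -0.9]
opening: 0.0177
```

Run:
```python
from h import *
import pickle
st()
im,p=grab('wrist','w4.png'); pickle.dump(p,open('w4.pkl','wb'))
```

```text
{'time': np.float64(5.8), 'tool_pos': array([0.4443, 0.2353, 0.1261]), 'tool_rot': array([ 3.1414e+00,  2.0000e-04, -9.6000e-02]), 'contact_force': array([ 0.1127,  0.4215, -0.9384]), 'opening': np.float64(0.0177), 'qpos': array([ 3.3450e-01,  4.0980e-01,  1.7276e+00, -1.0000e-04,  1.0045e+00,
        2.0013e+00])}
```

View pics/w4.png

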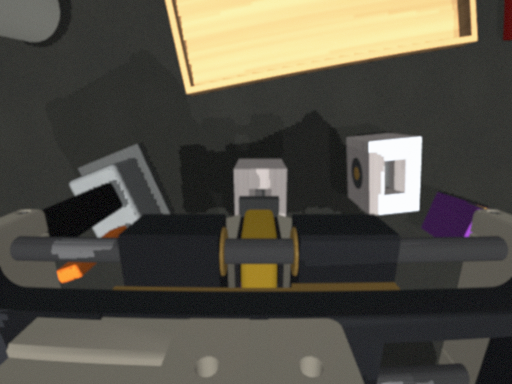

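No force yet, and the blade looks centred over the gap. I'll go past the 40 mm level.

move_arm(deltas=[{"x": 0, "y": 0.001, "z": 0.004, "wx": 0, "wy": 0, "wz": 0, "hand": 0}, {"x": 0, "y": 0.001, "z": 0.007, "wx": 0, "wy": 0, "wz": 0, "hand": 0}, {"x": 0, "y": 0.001, "z": 0.01, "wx": 0, "wy": 0, "wz": 0, "hand": 0}, {"x": 0, "y": 0.001, "z": 0.01, "wx": 0, "wy": 0, "wz": 0, "hand": 0}, {"x": 0, "y": 0.001, "z": 0.01, "wx": 0, "wy": 0, "wz": 0, "hand": 0}])

```text
time: 6.48
tool_pos: [0.4444, 0.2343, 0.1163]
tool_rot: [3.142, -0.0, -0.096]
contact_force: [0.0, 0.5, -0.9]
opening: 0.0177
```

move_arm(deltas=[{"x": 0, "y": 0, "z": 0.006, "wx": 0, "wy": 0, "wz": 0, "hand": 0}, {"x": 0, "y": 0, "z": 0.012, "wx": 0, "wy": 0, "wz": 0, "hand": 0}, {"x": 0, "y": 0, "z": 0.018, "wx": 0, "wy": 0, "wz": 0, "hand": 0}, {"x": 0, "y": 0, "z": 0.022, "wx": 0, "wy": 0, "wz": 0, "hand": 0}, {"x": 0, "y": 0, "z": 0.025, "wx": 0, "wy": 0, "wz": 0, "hand": 0}, {"x": 0, "y": 0, "z": 0.027, "wx": 0, "wy": 0, "wz": 0, "hand": 0}, {"x": 0, "y": 0, "z": 0.027, "wx": 0, "wy": 0, "wz": 0, "hand": 0}])

```text
time: 7.35
tool_pos: [0.4456, 0.2342, 0.0911]
tool_rot: [-3.141, -0.003, -0.096]
contact_force: [-2.6, -3.4, 14.2]
opening: 0.0176
```

Housing 1: the blade reached the bottom (14 N at tip 12 mm), so it is clear. Next is housing 2.

move_arm(deltas=[{"x": 0, "y": 0, "z": -0.04, "wx": 0, "wy": 0, "wz": 0, "hand": 0}, {"x": 0, "y": 0, "z": -0.08, "wx": 0, "wy": 0, "wz": 0, "hand": 0}, {"x": 0, "y": 0, "z": -0.08, "wx": 0, "wy": 0, "wz": 0, "hand": 0}, {"x": 0.025, "y": 0.114, "z": -0.08, "wx": 0, "wy": 0, "wz": -6.5, "hand": 0}, {"x": 0.025, "y": 0.114, "z": -0.08, "wx": 0, "wy": 0, "wz": -6.5, "hand": 0}, {"x": 0.025, "y": 0.114, "z": -0.08, "wx": 0, "wy": 0, "wz": -6.5, "hand": 0}, {"x": 0.025, "y": 0.114, "z": -0.08, "wx": 0, "wy": 0, "wz": -6.5, "hand": 0}, {"x": 0.025, "y": 0.114, "z": -0.08, "wx": 0, "wy": 0, "wz": -6.5, "hand": 0}])

```text
time: 8.35
tool_pos: [0.4579, 0.1194, 0.1688]
tool_rot: [-3.141, 0.001, 0.019]
contact_force: [-1.1, 0.0, -0.9]
opening: 0.0177
```

Run:
```python
from h import *
st()
# fresh top look: are the housings still where they were?
im,p=grab('top','top1.png');H,S,V=hsvof(im)
rects(im,p,(S<60)&(V>150),.06,100,1500,(140,180,380,250))
go(.4583,.1183,.168,1)
```

```text
{'time': np.float64(8.35), 'tool_pos': array([0.4579, 0.1194, 0.1688]), 'tool_rot': array([-3.1415e+00,  7.0000e-04,  1.8800e-02]), 'contact_force': array([-1.0989,  0.0417, -0.9097]), 'opening': np.float64(0.0177), 'qpos': array([9.2700e-02, 3.0770e-01, 1.7492e+00, 2.0000e-04, 1.0854e+00,
       1.6447e+00])}
px [154.5 217. ] xy [0.4303 0.2707] LxW mm [47.9 23.9] ang 1.4
px [174.4 217.3] xy [0.4309 0.2179] LxW mm [78.7 43.2] ang -61.5
px [303.5 219.6] xy [ 0.4329 -0.126 ] LxW mm [68. 48.] ang -8.8
px [214.5 213. ] xy [0.4448 0.1121] LxW mm [55.8 48.2] ang -87.7
px [346.3 208.5] xy [ 0.4657 -0.2414] LxW mm [68. 48.] ang 5.3
GO x,y,z [0.0003 0.0011 0.0009] w [-0.    0.03  0.09] rows 1
```

move_arm(deltas=[{"x": 0, "y": 0.001, "z": 0.02, "wx": 0, "wy": 0, "wz": 0, "hand": 0}, {"x": 0, "y": 0.001, "z": 0.03, "wx": 0, "wy": 0, "wz": 0, "hand": 0}, {"x": 0, "y": 0.001, "z": 0.038, "wx": 0, "wy": 0, "wz": 0, "hand": 0}, {"x": 0, "y": 0.001, "z": 0.044, "wx": 0, "wy": 0, "wz": 0, "hand": 0}, {"x": 0, "y": 0.001, "z": 0.049, "wx": 0, "wy": 0, "wz": 0, "hand": 0}, {"x": 0, "y": 0.001, "z": 0.053, "wx": 0, "wy": 0, "wz": 0, "hand": 0}, {"x": 0, "y": 0.001, "z": 0.053, "wx": 0, "wy": 0, "wz": 0, "hand": 0}])

```text
time: 9.28
tool_pos: [0.4603, 0.1174, 0.1183]
tool_rot: [-3.141, -0.005, 0.017]
contact_force: [-0.2, -0.3, 12.6]
opening: 0.0177
```

Housing 2 jams: 12.6 N at tip about 39 mm, so it is blocked. Next is housing 4, as place 3 is empty.

move_arm(deltas=[{"x": 0, "y": 0, "z": -0.03, "wx": 0, "wy": 0, "wz": 0, "hand": 0}, {"x": 0, "y": 0, "z": -0.055, "wx": 0, "wy": 0, "wz": 0, "hand": 0}, {"x": 0, "y": 0, "z": -0.055, "wx": 0, "wy": 0, "wz": 0, "hand": 0}, {"x": -0.026, "y": 0.244, "z": -0.055, "wx": 0, "wy": 0, "wz": 9.7, "hand": 0}, {"x": -0.026, "y": 0.244, "z": -0.055, "wx": 0, "wy": 0, "wz": 9.7, "hand": 0}, {"x": -0.026, "y": 0.244, "z": -0.055, "wx": 0, "wy": 0, "wz": 9.7, "hand": 0}, {"x": -0.026, "y": 0.244, "z": -0.055, "wx": 0, "wy": 0, "wz": 9.7, "hand": 0}, {"x": -0.026, "y": 0.244, "z": -0.055, "wx": 0, "wy": 0, "wz": 9.7, "hand": 0}])

```text
time: 10.28
tool_pos: [0.4357, -0.1304, 0.1701]
tool_rot: [3.141, 0.001, -0.158]
contact_force: [-0.7, 1.4, -1.4]
opening: 0.018
```

move_arm(deltas=[{"x": 0, "y": 0, "z": 0, "wx": 0, "wy": 0, "wz": 0, "hand": 0}, {"x": 0, "y": 0, "z": 0, "wx": 0, "wy": 0, "wz": 0, "hand": 0}])

```text
time: 10.52
tool_pos: [0.4364, -0.1256, 0.1708]
tool_rot: [-3.141, 0.001, -0.15]
contact_force: [0.5, -0.6, -0.2]
opening: 0.0178
```

Run:
```python
from h import *
st()
im,p=grab('top','top2.png');H,S,V=hsvof(im)
rects(im,p,(S<60)&(V>150),.06,100,1500,(140,180,380,250))
im,p=grab('wrist','w5.png');H,S,V=hsvof(im)
rects(im,p,(S<40)&(V>170),.06,300,8000,(0,0,512,200))
go(.4365,-.1265,.168,-8.7)
```

```text
{'time': np.float64(10.525), 'tool_pos': array([ 0.4364, -0.1256,  0.1708]), 'tool_rot': array([-3.1411e+00,  8.0000e-04, -1.5010e-01]), 'contact_force': array([ 0.4641, -0.563 , -0.2477]), 'opening': np.float64(0.0178), 'qpos': array([-4.4940e-01,  2.7240e-01,  1.7943e+00,  2.0000e-04,  1.0758e+00,
        1.2714e+00])}
px [353.3 243. ] xy [ 0.3738 -0.26  ] LxW mm [48.1 23.6] ang -18.8
px [299.1 214.9] xy [ 0.4454 -0.1139] LxW mm [49.3 48.5] ang 66.9
px [168.7 213.5] xy [0.4408 0.2335] LxW mm [68.  48.3] ang -5.7
px [212.  209.5] xy [0.4542 0.1188] LxW mm [67.  47.9] ang 1.5
px [369.7 208.8] xy [ 0.4666 -0.3054] LxW mm [116.   28.4] ang -24.9
px [371.3 141.3] xy [ 0.4652 -0.2432] LxW mm [65.6 45.6] ang 5.9
GO x,y,z [-0.      0.0008  0.0031] w [-0.01  0.01  0.13] rows 1
```

View pics/w5.png

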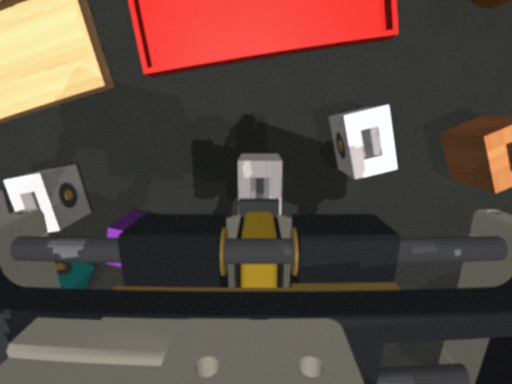

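The wrist picture shows housing 4 directly below the feeler (260,180) and housing 5 at (371,141). Housings 1 and 2 have not moved. Probing housing 4.

move_arm(deltas=[{"x": 0, "y": 0.0005, "z": 0.022, "wx": 0, "wy": 0, "wz": 0, "hand": 0}, {"x": 0, "y": 0.0005, "z": 0.033, "wx": 0, "wy": 0, "wz": 0, "hand": 0}, {"x": 0, "y": 0.0005, "z": 0.041, "wx": 0, "wy": 0, "wz": 0, "hand": 0}, {"x": 0, "y": 0.0005, "z": 0.047, "wx": 0, "wy": 0, "wz": 0, "hand": 0}, {"x": 0, "y": 0.0005, "z": 0.052, "wx": 0, "wy": 0, "wz": 0, "hand": 0}, {"x": 0, "y": 0.0005, "z": 0.056, "wx": 0, "wy": 0, "wz": 0, "hand": 0}, {"x": 0, "y": 0.0005, "z": 0.056, "wx": 0, "wy": 0, "wz": 0, "hand": 0}])

```text
time: 11.5
tool_pos: [0.4364, -0.1275, 0.1151]
tool_rot: [3.142, 0.0, -0.152]
contact_force: [0.2, -0.1, -0.6]
opening: 0.0181
```

Free at tip 36 mm, so I'll continue to the floor.

move_arm(deltas=[{"x": 0, "y": 0, "z": 0.006, "wx": 0, "wy": 0, "wz": 0, "hand": 0}, {"x": 0, "y": 0, "z": 0.012, "wx": 0, "wy": 0, "wz": 0, "hand": 0}, {"x": 0, "y": 0, "z": 0.018, "wx": 0, "wy": 0, "wz": 0, "hand": 0}, {"x": 0, "y": 0, "z": 0.022, "wx": 0, "wy": 0, "wz": 0, "hand": 0}, {"x": 0, "y": 0, "z": 0.024, "wx": 0, "wy": 0, "wz": 0, "hand": 0}, {"x": 0, "y": 0, "z": 0.026, "wx": 0, "wy": 0, "wz": 0, "hand": 0}, {"x": 0, "y": 0, "z": 0.026, "wx": 0, "wy": 0, "wz": 0, "hand": 0}])

```text
time: 12.38
tool_pos: [0.4369, -0.1276, 0.0902]
tool_rot: [3.141, -0.001, -0.152]
contact_force: [-1.5, 1.0, 8.3]
opening: 0.0178
```

Housing 4 is clear. Next is housing 5.

move_arm(deltas=[{"x": 0, "y": 0, "z": -0.04, "wx": 0, "wy": 0, "wz": 0, "hand": 0}, {"x": 0, "y": 0, "z": -0.08, "wx": 0, "wy": 0, "wz": 0, "hand": 0}, {"x": 0, "y": 0, "z": -0.08, "wx": 0, "wy": 0, "wz": 0, "hand": 0}, {"x": 0.05, "y": 0.108, "z": -0.08, "wx": 0, "wy": 0, "wz": -14.1, "hand": 0}, {"x": 0.05, "y": 0.108, "z": -0.08, "wx": 0, "wy": 0, "wz": -14.1, "hand": 0}, {"x": 0.05, "y": 0.108, "z": -0.08, "wx": 0, "wy": 0, "wz": -14.1, "hand": 0}, {"x": 0.05, "y": 0.108, "z": -0.08, "wx": 0, "wy": 0, "wz": -14.1, "hand": 0}, {"x": 0.05, "y": 0.108, "z": -0.08, "wx": 0, "wy": 0, "wz": -14.1, "hand": 0}])

```text
time: 13.38
tool_pos: [0.4691, -0.2405, 0.1688]
tool_rot: [-3.141, 0.001, 0.095]
contact_force: [-0.4, 0.7, -1.2]
opening: 0.0178
```

Run:
```python
from h import *
st()
im,p=grab('top','top3.png');H,S,V=hsvof(im)
rects(im,p,(S<60)&(V>150),.06,100,1500,(140,180,380,250))
im,p=grab('wrist','w6.png')
go(.4695,-.2417,.168,5.5)
# housing 5 in wrist view: sides of the white top ahead of the feeler, middle column vs tool
H,S,V=hsvof(im)
for v in range(160,190,6):
    c=np.where((S[v,200:330]<45)&(V[v,200:330]>140))[0]+200
    if len(c): print(v,c.min(),c.max(), 'mid y world',np.round(onz(p,(c.min()+c.max())/2,v,.06),4))
```

```text
{'time': np.float64(13.375), 'tool_pos': array([ 0.4691, -0.2405,  0.1688]), 'tool_rot': array([-3.1407e+00,  9.0000e-04,  9.4900e-02]), 'contact_force': array([-0.3643,  0.6613, -1.2067]), 'opening': np.float64(0.0178), 'qpos': array([-6.1930e-01,  4.0050e-01,  1.6053e+00,  1.0000e-04,  1.1371e+00,
        8.5650e-01])}
px [303.4 220.1] xy [ 0.4317 -0.1258] LxW mm [68. 48.] ang -8.8
px [168.7 213.5] xy [0.4408 0.2335] LxW mm [68.  48.3] ang -5.7
px [212.  209.5] xy [0.4542 0.1188] LxW mm [67.  47.9] ang 1.5
px [359.1 184.9] xy [ 0.5311 -0.2767] LxW mm [53.8 47.3] ang 57.2
GO x,y,z [0.     0.0009 0.0013] w [-0.01  0.01 -0.04] rows 1
160 237 281 mid y world [ 0.4976 -0.2397  0.06  ]
166 236 281 mid y world [ 0.4916 -0.2398  0.06  ]
172 237 281 mid y world [ 0.4857 -0.2409  0.06  ]
178 237 281 mid y world [ 0.4796 -0.2415  0.06  ]
184 237 281 mid y world [ 0.4735 -0.242   0.06  ]
```

Housing 5 is still in place.

move_arm(deltas=[{"x": 0, "y": 0.0005, "z": 0.02, "wx": 0, "wy": 0, "wz": 0, "hand": 0}, {"x": 0, "y": 0.0005, "z": 0.031, "wx": 0, "wy": 0, "wz": 0, "hand": 0}, {"x": 0, "y": 0.0005, "z": 0.039, "wx": 0, "wy": 0, "wz": 0, "hand": 0}, {"x": 0, "y": 0.0005, "z": 0.045, "wx": 0, "wy": 0, "wz": 0, "hand": 0}, {"x": 0, "y": 0.0005, "z": 0.05, "wx": 0, "wy": 0, "wz": 0, "hand": 0}, {"x": 0, "y": 0.0005, "z": 0.054, "wx": 0, "wy": 0, "wz": 0, "hand": 0}, {"x": 0, "y": 0.0005, "z": 0.054, "wx": 0, "wy": 0, "wz": 0, "hand": 0}])

```text
time: 14.35
tool_pos: [0.4695, -0.2423, 0.1151]
tool_rot: [-3.141, 0.0, 0.094]
contact_force: [0.2, -0.8, -1.4]
opening: 0.0175
```

move_arm(deltas=[{"x": 0, "y": 0, "z": 0.006, "wx": 0, "wy": 0, "wz": 0, "hand": 0}, {"x": 0, "y": 0, "z": 0.012, "wx": 0, "wy": 0, "wz": 0, "hand": 0}, {"x": 0, "y": 0, "z": 0.018, "wx": 0, "wy": 0, "wz": 0, "hand": 0}, {"x": 0, "y": 0, "z": 0.022, "wx": 0, "wy": 0, "wz": 0, "hand": 0}, {"x": 0, "y": 0, "z": 0.024, "wx": 0, "wy": 0, "wz": 0, "hand": 0}, {"x": 0, "y": 0, "z": 0.026, "wx": 0, "wy": 0, "wz": 0, "hand": 0}, {"x": 0, "y": 0, "z": 0.026, "wx": 0, "wy": 0, "wz": 0, "hand": 0}])

```text
time: 15.22
tool_pos: [0.4697, -0.2424, 0.0903]
tool_rot: [3.141, -0.001, 0.094]
contact_force: [-2.1, 1.2, 7.4]
opening: 0.0176
```

Housing 5 is clear. Returning the feeler to the stand.

move_arm(deltas=[{"x": 0, "y": 0, "z": -0.05, "wx": 0, "wy": 0, "wz": 0, "hand": 0}, {"x": 0, "y": 0, "z": -0.097, "wx": 0, "wy": 0, "wz": 0, "hand": 0}, {"x": 0, "y": 0, "z": -0.097, "wx": 0, "wy": 0, "wz": 0, "hand": 0}, {"x": -0.044, "y": 0.139, "z": -0.097, "wx": 0, "wy": 0, "wz": -8.1, "hand": 0}, {"x": -0.044, "y": 0.139, "z": -0.097, "wx": 0, "wy": 0, "wz": -8.1, "hand": 0}, {"x": -0.044, "y": 0.139, "z": -0.097, "wx": 0, "wy": 0, "wz": -8.1, "hand": 0}, {"x": -0.044, "y": 0.139, "z": -0.097, "wx": 0, "wy": 0, "wz": -8.1, "hand": 0}, {"x": -0.044, "y": 0.139, "z": -0.097, "wx": 0, "wy": 0, "wz": -8.1, "hand": 0}])

```text
time: 16.23
tool_pos: [0.439, -0.3833, 0.1856]
tool_rot: [-3.14, 0.0, 0.236]
contact_force: [0.8, -0.5, -1.0]
opening: 0.0176
```

Run:
```python
from h import *
st()
go(.4387,-.384,.184,13.5)
```

```text
{'time': np.float64(16.225), 'tool_pos': array([ 0.439 , -0.3833,  0.1856]), 'tool_rot': array([-3.1399e+00,  4.0000e-04,  2.3620e-01]), 'contact_force': array([ 0.7733, -0.5335, -0.9819]), 'opening': np.float64(0.0176), 'qpos': array([-8.4960e-01,  4.8190e-01,  1.4211e+00,  5.0000e-04,  1.2404e+00,
        4.8480e-01])}
GO x,y,z [-0.0004  0.0006  0.0016] w [-0.1   0.02  0.04] rows 1
```

move_arm(deltas=[{"x": 0, "y": 0.0005, "z": 0.03, "wx": 0, "wy": 0, "wz": 0, "hand": 0}, {"x": 0, "y": 0.0005, "z": 0.045, "wx": 0, "wy": 0, "wz": 0, "hand": 0}, {"x": 0, "y": 0.0005, "z": 0.06, "wx": 0, "wy": 0, "wz": 0, "hand": 0}, {"x": 0, "y": 0.0005, "z": 0.075, "wx": 0, "wy": 0, "wz": 0, "hand": 0}, {"x": 0, "y": 0.0005, "z": 0.088, "wx": 0, "wy": 0, "wz": 0, "hand": 0}, {"x": 0, "y": 0.0005, "z": 0.096, "wx": 0, "wy": 0, "wz": 0, "hand": 0}, {"x": 0, "y": 0.0005, "z": 0.098, "wx": 0, "wy": 0, "wz": 0, "hand": 0}, {"x": 0, "y": 0.0005, "z": 0.098, "wx": 0, "wy": 0, "wz": 0, "hand": 0}])

```text
time: 17.23
tool_pos: [0.439, -0.3856, 0.0885]
tool_rot: [3.141, -0.0, 0.235]
contact_force: [0.2, -0.3, -1.4]
opening: 0.0179
```

move_arm(deltas=[{"x": 0, "y": -0.001, "z": 0.002, "wx": 0, "wy": 0, "wz": 0, "hand": 0}, {"x": 0, "y": -0.001, "z": 0.002, "wx": 0, "wy": 0, "wz": 0, "hand": 0}, {"x": 0, "y": -0.001, "z": 0.002, "wx": 0, "wy": 0, "wz": 0, "hand": 0.5}, {"x": 0, "y": -0.001, "z": 0.002, "wx": 0, "wy": 0, "wz": 0, "hand": 0.5}, {"x": 0, "y": -0.001, "z": 0.002, "wx": 0, "wy": 0, "wz": 0, "hand": 0.5}, {"x": 0, "y": -0.001, "z": -0.05, "wx": 0, "wy": 0, "wz": 0, "hand": 0.5}, {"x": 0, "y": -0.001, "z": -0.11, "wx": 0, "wy": 0, "wz": 0, "hand": 0.5}, {"x": 0, "y": -0.001, "z": -0.15, "wx": 0, "wy": 0, "wz": 0, "hand": 1}])

```text
time: 18.23
tool_pos: [0.4391, -0.3847, 0.2413]
tool_rot: [3.139, -0.001, 0.236]
contact_force: [-0.2, -0.3, 0.0]
opening: 0.0518
```

Run:
```python
from h import *
st()
go(.38,-.31,.24,5.5)
```

```text
{'time': np.float64(18.225), 'tool_pos': array([ 0.4391, -0.3847,  0.2413]), 'tool_rot': array([ 3.1388e+00, -1.5000e-03,  2.3560e-01]), 'contact_force': array([-0.1996, -0.2993,  0.0488]), 'opening': np.float64(0.0518), 'qpos': array([-0.8508,  0.4391,  1.3338, -0.    ,  1.3656,  0.4845])}
GO x,y,z [-0.04   -0.0864  0.001 ] w [ 0.15 -0.09  8.  ] rows 2
```

move_arm(deltas=[{"x": -0.04, "y": -0.086, "z": 0, "wx": 0, "wy": 0, "wz": 8, "hand": 1}, {"x": -0.04, "y": -0.086, "z": 0, "wx": 0, "wy": 0, "wz": 8, "hand": 1}, {"x": -0.04, "y": -0.086, "z": 0, "wx": 0, "wy": 0, "wz": 8, "hand": 1}, {"x": -0.04, "y": -0.086, "z": 0, "wx": 0, "wy": 0, "wz": 8, "hand": 1}])

```text
time: 18.73
tool_pos: [0.3802, -0.3107, 0.2386]
tool_rot: [3.141, -0.001, 0.096]
contact_force: [0.2, -0.9, 0.1]
opening: 0.0899
```

Run:
```python
from h import *
st()
im,p=grab('wrist','w7.png');H,S,V=hsvof(im)
rects(im,p,(S<45)&(V>170),.06,300,8000,(0,0,512,200))
rects(im,p,(H>=27)&(H<38)&(S>90)&(V>150),.128,60,2000,(0,0,512,200))
print(im.shape)
im,p=grab('top','top4.png');H,S,V=hsvof(im)
rects(im,p,(S<60)&(V>150),.06,100,1500,(140,180,380,250))
go(.466,-.242,.15,5.5)
```

```text
{'time': np.float64(18.725), 'tool_pos': array([ 0.3802, -0.3107,  0.2386]), 'tool_rot': array([ 3.1405e+00, -7.0000e-04,  9.5900e-02]), 'contact_force': array([ 0.1668, -0.8822,  0.0675]), 'opening': np.float64(0.0899), 'qpos': array([-8.4130e-01,  2.6920e-01,  1.5948e+00, -1.0000e-04,  1.2763e+00,
        6.3360e-01])}
px [110.7 119.2] xy [ 0.4312 -0.127 ] LxW mm [67.7 47.9] ang -8.7
px [207. 100.] xy [ 0.4634 -0.2434] LxW mm [66.2 48.4] ang 5.2
px [340.  140.5] xy [ 0.435  -0.3871] LxW mm [31.8 17.8] ang 13.9
(384, 512, 3)
px [303.4 220.1] xy [ 0.4317 -0.1258] LxW mm [68. 48.] ang -8.8
px [168.7 213.5] xy [0.4408 0.2335] LxW mm [68.  48.3] ang -5.7
px [346.3 209. ] xy [ 0.4643 -0.2415] LxW mm [67.9 48.2] ang 5.9
px [212.  209.5] xy [0.4542 0.1187] LxW mm [67.  47.9] ang 1.5
GO x,y,z [ 0.0919 -0.0604  0.0881] w [ 0.02 -0.01 -0.02] rows 3
```

View pics/w7.png

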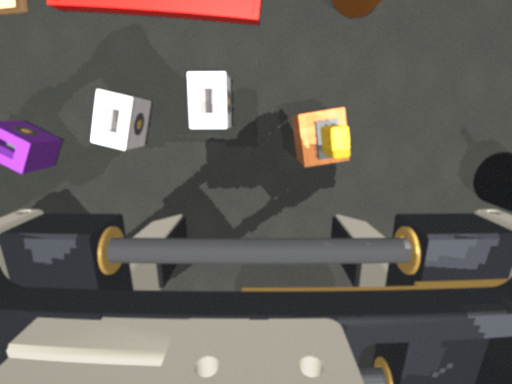

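The wrist picture shows the feeler back in its stand (340,140; 32x18 mm at the expected height) and housing 5 at (207,100). Now picking housing 5.

move_arm(deltas=[{"x": 0.091, "y": -0.06, "z": 0.05, "wx": 0, "wy": 0, "wz": 0, "hand": 0.75}, {"x": 0.091, "y": -0.06, "z": 0.08, "wx": 0, "wy": 0, "wz": 0, "hand": 0.75}, {"x": 0.091, "y": -0.06, "z": 0.11, "wx": 0, "wy": 0, "wz": 0, "hand": 0.75}, {"x": 0.091, "y": -0.06, "z": 0.13, "wx": 0, "wy": 0, "wz": 0, "hand": 0.75}, {"x": 0.091, "y": -0.06, "z": 0.17, "wx": 0, "wy": 0, "wz": 0, "hand": 0.75}, {"x": 0.091, "y": -0.06, "z": 0.208, "wx": 0, "wy": 0, "wz": 0, "hand": 0.75}, {"x": 0.091, "y": -0.06, "z": 0.208, "wx": 0, "wy": 0, "wz": 0, "hand": 0.75}], grip_force=30)

```text
time: 19.7
tool_pos: [0.4632, -0.2408, 0.0274]
tool_rot: [-3.137, 0.005, 0.096]
contact_force: [0.8, 0.3, -0.4]
opening: 0.0686
```

move_arm(deltas=[{"x": 0, "y": 0, "z": 0, "wx": 0, "wy": 0, "wz": 0, "hand": 0}, {"x": 0, "y": 0, "z": 0, "wx": 0, "wy": 0, "wz": 0, "hand": 0}, {"x": 0, "y": 0, "z": 0, "wx": 0, "wy": 0, "wz": 0, "hand": 0}, {"x": 0, "y": 0, "z": 0, "wx": 0, "wy": 0, "wz": 0, "hand": 0}, {"x": 0, "y": 0, "z": -0.04, "wx": 0, "wy": 0, "wz": 0, "hand": 0}, {"x": 0, "y": 0, "z": -0.1, "wx": 0, "wy": 0, "wz": 0, "hand": 0}, {"x": 0, "y": 0, "z": -0.13, "wx": 0, "wy": 0, "wz": 0, "hand": 0}, {"x": 0, "y": 0, "z": -0.13, "wx": 0, "wy": 0, "wz": 0, "hand": 0}], grip_force=30)

```text
time: 20.7
tool_pos: [0.4655, -0.2423, 0.1623]
tool_rot: [3.138, -0.004, 0.096]
contact_force: [-0.0, -0.4, -3.9]
opening: 0.044
```

Run:
```python
from h import *
st()
for s in(-80,0,80): print(s,np.round([.613-.089*s/1000,.163+.996*s/1000],4))
go(.6201,.0833,.16,5.1)
```

```text
{'time': np.float64(20.7), 'tool_pos': array([ 0.4655, -0.2423,  0.1623]), 'tool_rot': array([ 3.1381, -0.0037,  0.096 ]), 'contact_force': array([-0.0048, -0.362 , -3.9191]), 'opening': np.float64(0.044), 'qpos': array([-6.2590e-01,  4.0010e-01,  1.6263e+00, -1.0000e-04,  1.1101e+00,
        8.4890e-01])}
-80 [0.6201 0.0833]
0 [0.613 0.163]
80 [0.6059 0.2427]
GO x,y,z [ 0.1851 -0.3093  0.0019] w [ 0.2  -0.22  0.4 ] rows 6
```

move_arm(deltas=[{"x": 0.185, "y": -0.309, "z": 0, "wx": 0, "wy": 0, "wz": 0.4, "hand": 0}, {"x": 0.185, "y": -0.309, "z": 0, "wx": 0, "wy": 0, "wz": 0.4, "hand": 0}, {"x": 0.185, "y": -0.309, "z": 0, "wx": 0, "wy": 0, "wz": 0.4, "hand": 0}, {"x": 0.185, "y": -0.309, "z": 0, "wx": 0, "wy": 0, "wz": 0.4, "hand": 0}, {"x": 0.185, "y": -0.309, "z": 0, "wx": 0, "wy": 0, "wz": 0.4, "hand": 0}, {"x": 0.185, "y": -0.309, "z": 0, "wx": 0, "wy": 0, "wz": 0.4, "hand": 0}, {"x": 0.185, "y": -0.309, "z": 0, "wx": 0, "wy": 0, "wz": 0.4, "hand": 0}, {"x": 0.185, "y": -0.309, "z": 0, "wx": 0, "wy": 0, "wz": 0.4, "hand": 0}])

```text
time: 21.7
tool_pos: [0.6179, 0.0833, 0.1579]
tool_rot: [3.141, 0.004, 0.089]
contact_force: [-0.3, 0.0, -3.4]
opening: 0.0439
```

Run:
```python
from h import *
st()
im,p=grab('wrist','w8.png')
go(.6201,.0833,.037,5.1)
im,p=grab('top','top5.png');H,S,V=hsvof(im)
rects(im,p,(S<60)&(V>150),.06,100,1500,(140,180,380,250))
```

```text
{'time': np.float64(21.7), 'tool_pos': array([0.6179, 0.0833, 0.1579]), 'tool_rot': array([3.1412, 0.0042, 0.0894]), 'contact_force': array([-0.306 ,  0.0238, -3.4488]), 'opening': np.float64(0.0439), 'qpos': array([ 1.1500e-02,  5.8050e-01,  1.3296e+00, -7.0000e-04,  1.2356e+00,
        1.4931e+00])}
GO x,y,z [ 0.0025 -0.0005  0.1215] w [ 0.02  0.19 -0.05] rows 2
px [303.4 220.1] xy [ 0.4317 -0.1258] LxW mm [68. 48.] ang -8.8
px [164.8 212.9] xy [0.4421 0.244 ] LxW mm [67.3 27.2] ang -5.7
```

View pics/w8.png

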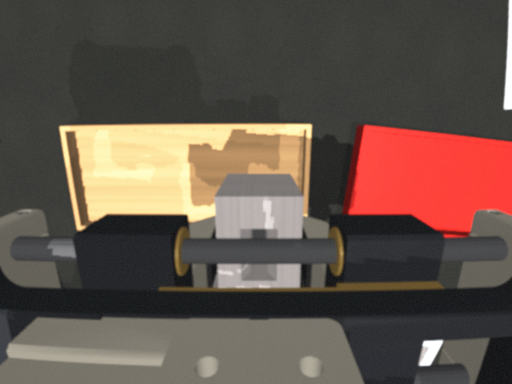

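The wrist picture shows the housing at (260,230) held above the right end of the wooden tray, inside its walls. Lowering.

move_arm(deltas=[{"x": 0.001, "y": 0, "z": 0.05, "wx": 0, "wy": 0, "wz": 0, "hand": 0}, {"x": 0.001, "y": 0, "z": 0.09, "wx": 0, "wy": 0, "wz": 0, "hand": 0}, {"x": 0.001, "y": 0, "z": 0.11, "wx": 0, "wy": 0, "wz": 0, "hand": 0}, {"x": 0.001, "y": 0, "z": 0.12, "wx": 0, "wy": 0, "wz": 0, "hand": 0}, {"x": 0.001, "y": 0, "z": 0.12, "wx": 0, "wy": 0, "wz": 0, "hand": 0}, {"x": 0.001, "y": 0, "z": 0.12, "wx": 0, "wy": 0, "wz": 0, "hand": 0}])

```text
time: 22.55
tool_pos: [0.6209, 0.0834, 0.0415]
tool_rot: [3.141, -0.002, 0.088]
contact_force: [0.2, -1.1, -1.5]
opening: 0.0435
```

move_arm(deltas=[{"x": 0, "y": 0, "z": 0.003, "wx": 0, "wy": 0, "wz": 0, "hand": 0}, {"x": 0, "y": 0, "z": 0.005, "wx": 0, "wy": 0, "wz": 0, "hand": 0}, {"x": 0, "y": 0, "z": 0.0065, "wx": 0, "wy": 0, "wz": 0, "hand": 0}, {"x": 0, "y": 0, "z": 0.0065, "wx": 0, "wy": 0, "wz": 0, "hand": 0}])

```text
time: 23.05
tool_pos: [0.6205, 0.0838, 0.0365]
tool_rot: [3.141, -0.002, 0.089]
contact_force: [-6.3, -1.1, 13.0]
opening: 0.0437
```

move_arm(deltas=[{"x": 0, "y": 0, "z": 0.004, "wx": 0, "wy": 0, "wz": 0, "hand": 0.65}, {"x": 0, "y": 0, "z": 0.004, "wx": 0, "wy": 0, "wz": 0, "hand": 0.65}, {"x": 0, "y": 0, "z": 0.004, "wx": 0, "wy": 0, "wz": 0, "hand": 0.65}, {"x": 0, "y": 0, "z": -0.03, "wx": 0, "wy": 0, "wz": 0, "hand": 0.65}, {"x": 0, "y": 0, "z": -0.08, "wx": 0, "wy": 0, "wz": 0, "hand": 0.65}, {"x": 0, "y": 0, "z": -0.13, "wx": 0, "wy": 0, "wz": 0, "hand": 0.65}, {"x": 0, "y": 0, "z": -0.13, "wx": 0, "wy": 0, "wz": 0, "hand": 0.75}])

```text
time: 23.92
tool_pos: [0.6227, 0.0838, 0.1686]
tool_rot: [3.141, -0.009, 0.089]
contact_force: [-0.3, 0.4, -0.4]
opening: 0.0659
```

Run:
```python
from h import *
st()
go(.4325,-.126,.15,-8.7)
```

```text
{'time': np.float64(23.925), 'tool_pos': array([0.6227, 0.0838, 0.1686]), 'tool_rot': array([ 3.1408, -0.0094,  0.089 ]), 'contact_force': array([-0.2572,  0.4448, -0.4038]), 'opening': np.float64(0.0659), 'qpos': array([ 1.2000e-02,  5.7220e-01,  1.3135e+00, -1.0000e-04,  1.2464e+00,
        1.4938e+00])}
GO x,y,z [-0.2083  0.1921  0.0168] w [-0.02 -0.54 13.8 ] rows 5
```

move_arm(deltas=[{"x": -0.206, "y": 0.192, "z": 0.015, "wx": 0, "wy": 0, "wz": 13.8, "hand": 0.75}, {"x": -0.206, "y": 0.192, "z": 0.015, "wx": 0, "wy": 0, "wz": 13.8, "hand": 0.75}, {"x": -0.206, "y": 0.192, "z": 0.015, "wx": 0, "wy": 0, "wz": 13.8, "hand": 0.75}, {"x": -0.206, "y": 0.192, "z": 0.015, "wx": 0, "wy": 0, "wz": 13.8, "hand": 0.75}, {"x": -0.206, "y": 0.192, "z": 0.015, "wx": 0, "wy": 0, "wz": 13.8, "hand": 0.75}, {"x": -0.206, "y": 0.192, "z": 0.015, "wx": 0, "wy": 0, "wz": 13.8, "hand": 0.75}, {"x": -0.206, "y": 0.192, "z": 0.015, "wx": 0, "wy": 0, "wz": 13.8, "hand": 0.75}])

```text
time: 24.8
tool_pos: [0.4323, -0.1255, 0.1484]
tool_rot: [-3.141, 0.0, -0.152]
contact_force: [0.6, 0.8, -0.1]
opening: 0.0687
```

Run:
```python
from h import *
st()
im,p=grab('top','top6.png');H,S,V=hsvof(im)
rects(im,p,(S<60)&(V>150),.06,100,1500,(140,100,380,250))
im,p=grab('wrist','w9.png')
go(.4325,-.126,.031,-8.7)
H,S,V=hsvof(im)
for v in range(150,215,8):
    c=np.where((S[v,180:340]<45)&(V[v,180:340]>140))[0]+180
    if len(c): print(v,c.min(),c.max(), np.round(onz(p,(c.min()+c.max())/2,v,.06),4))
```

```text
{'time': np.float64(24.8), 'tool_pos': array([ 0.4323, -0.1255,  0.1484]), 'tool_rot': array([-3.1413e+00,  2.0000e-04, -1.5220e-01]), 'contact_force': array([ 0.6415,  0.7579, -0.112 ]), 'opening': np.float64(0.0687), 'qpos': array([-4.5330e-01,  2.9390e-01,  1.8364e+00,  2.0000e-04,  1.0115e+00,
        1.2696e+00])}
px [351.  244.2] xy [ 0.3705 -0.2536] LxW mm [44.6 21.9] ang -18.7
px [297.9 222. ] xy [ 0.4264 -0.1109] LxW mm [79.9 41.4] ang 29.8
px [168.7 213.5] xy [0.4408 0.2335] LxW mm [68.  48.3] ang -5.7
px [212.  209.5] xy [0.4542 0.1188] LxW mm [67.  47.9] ang 1.5
px [366.  212.2] xy [ 0.4571 -0.295 ] LxW mm [109.4  26.9] ang -25.4
px [310.  183.5] xy [ 0.5316 -0.143 ] LxW mm [111.1  25.4] ang -25.7
px [227.5 148.9] xy [0.6209 0.083 ] LxW mm [70.3 50. ] ang 5.7
GO x,y,z [0.     0.001  0.1175] w [-0.01  0.    0.06] rows 2
158 238 281 [ 0.4653 -0.1325  0.06  ]
166 235 284 [ 0.4581 -0.1314  0.06  ]
174 235 283 [ 0.4508 -0.1298  0.06  ]
182 235 283 [ 0.4434 -0.1287  0.06  ]
190 235 283 [ 0.4358 -0.1275  0.06  ]
198 236 283 [ 0.4281 -0.1268  0.06  ]
206 236 283 [ 0.4203 -0.1256  0.06  ]
214 236 283 [ 0.4124 -0.1244  0.06  ]
```

H5 is in the tray at (0.621, 0.083), and H4 is in place under the gripper.

move_arm(deltas=[{"x": 0, "y": 0.0005, "z": 0.05, "wx": 0, "wy": 0, "wz": 0, "hand": 0.75}, {"x": 0, "y": 0.0005, "z": 0.09, "wx": 0, "wy": 0, "wz": 0, "hand": 0.75}, {"x": 0, "y": 0.0005, "z": 0.117, "wx": 0, "wy": 0, "wz": 0, "hand": 0.75}, {"x": 0, "y": 0.0005, "z": 0.117, "wx": 0, "wy": 0, "wz": 0, "hand": 0.75}, {"x": 0, "y": 0.0005, "z": 0.117, "wx": 0, "wy": 0, "wz": 0, "hand": 0}, {"x": 0, "y": 0.0005, "z": 0.117, "wx": 0, "wy": 0, "wz": 0, "hand": 0}, {"x": 0, "y": 0.0005, "z": 0.117, "wx": 0, "wy": 0, "wz": 0, "hand": 0}, {"x": 0, "y": 0.0005, "z": 0.117, "wx": 0, "wy": 0, "wz": 0, "hand": 0}])

```text
time: 25.9
tool_pos: [0.4325, -0.1264, 0.0326]
tool_rot: [3.141, -0.002, -0.152]
contact_force: [-0.2, 1.5, 6.6]
opening: 0.0438
```

move_arm(deltas=[{"x": 0, "y": 0, "z": -0.03, "wx": 0, "wy": 0, "wz": 0, "hand": 0}, {"x": 0, "y": 0, "z": -0.08, "wx": 0, "wy": 0, "wz": 0, "hand": 0}, {"x": 0, "y": 0, "z": -0.13, "wx": 0, "wy": 0, "wz": 0, "hand": 0}, {"x": 0, "y": 0, "z": -0.13, "wx": 0, "wy": 0, "wz": 0, "hand": 0}, {"x": 0, "y": 0, "z": -0.13, "wx": 0, "wy": 0, "wz": 0, "hand": 0}])

```text
time: 26.52
tool_pos: [0.4309, -0.1259, 0.1607]
tool_rot: [-3.141, 0.002, -0.152]
contact_force: [0.5, -0.1, -3.4]
opening: 0.0437
```

Run:
```python
from h import *
st()
go(.613,.163,.16,5.1)
```

```text
{'time': np.float64(26.525), 'tool_pos': array([ 0.4309, -0.1259,  0.1607]), 'tool_rot': array([-3.1411e+00,  2.1000e-03, -1.5200e-01]), 'contact_force': array([ 0.479 , -0.1088, -3.3681]), 'opening': np.float64(0.0437), 'qpos': array([-4.5510e-01,  2.7680e-01,  1.8209e+00, -2.0000e-04,  1.0460e+00,
        1.2678e+00])}
GO x,y,z [ 0.1363 -0.3131  0.0005] w [ -0.04   0.11 -13.81] rows 6
```

move_arm(deltas=[{"x": 0.136, "y": -0.313, "z": 0, "wx": 0, "wy": 0, "wz": -13.8, "hand": 0}, {"x": 0.136, "y": -0.313, "z": 0, "wx": 0, "wy": 0, "wz": -13.8, "hand": 0}, {"x": 0.136, "y": -0.313, "z": 0, "wx": 0, "wy": 0, "wz": -13.8, "hand": 0}, {"x": 0.136, "y": -0.313, "z": 0, "wx": 0, "wy": 0, "wz": -13.8, "hand": 0}, {"x": 0.136, "y": -0.313, "z": 0, "wx": 0, "wy": 0, "wz": -13.8, "hand": 0}, {"x": 0.136, "y": -0.313, "z": 0, "wx": 0, "wy": 0, "wz": -13.8, "hand": 0}, {"x": 0.136, "y": -0.313, "z": 0, "wx": 0, "wy": 0, "wz": -13.8, "hand": 0}, {"x": 0.136, "y": -0.313, "z": 0, "wx": 0, "wy": 0, "wz": -13.8, "hand": 0}])

```text
time: 27.52
tool_pos: [0.6124, 0.1618, 0.1594]
tool_rot: [3.141, 0.005, 0.089]
contact_force: [-0.6, -0.6, -3.5]
opening: 0.0436
```

Run:
```python
from h import *
st()
go(.613,.163,.0395,5.1)
```

```text
{'time': np.float64(27.525), 'tool_pos': array([0.6124, 0.1618, 0.1594]), 'tool_rot': array([3.1408, 0.0045, 0.0888]), 'contact_force': array([-0.6308, -0.5863, -3.4871]), 'opening': np.float64(0.0436), 'qpos': array([ 1.3760e-01,  5.9750e-01,  1.2944e+00, -6.0000e-04,  1.2542e+00,
        1.6198e+00])}
GO x,y,z [ 0.0012 -0.0013  0.1199] w [ 0.04  0.26 -0.01] rows 2
```

move_arm(deltas=[{"x": 0, "y": -0.001, "z": 0.05, "wx": 0, "wy": 0, "wz": 0, "hand": 0}, {"x": 0, "y": -0.001, "z": 0.09, "wx": 0, "wy": 0, "wz": 0, "hand": 0}, {"x": 0, "y": -0.001, "z": 0.11, "wx": 0, "wy": 0, "wz": 0, "hand": 0}, {"x": 0, "y": -0.001, "z": 0.117, "wx": 0, "wy": 0, "wz": 0, "hand": 0}, {"x": 0, "y": -0.001, "z": 0.121, "wx": 0, "wy": 0, "wz": 0, "hand": 0}, {"x": 0, "y": -0.001, "z": 0.124, "wx": 0, "wy": 0, "wz": 0, "hand": 0}, {"x": 0, "y": -0.001, "z": 0.124, "wx": 0, "wy": 0, "wz": 0, "hand": 0}])

```text
time: 28.4
tool_pos: [0.6139, 0.1635, 0.0383]
tool_rot: [3.142, -0.001, 0.089]
contact_force: [-0.2, 0.2, -3.2]
opening: 0.0438
```

Still hanging, so I'll lower 2.5 mm more, release and lift.

move_arm(deltas=[{"x": 0, "y": 0, "z": 0.0015, "wx": 0, "wy": 0, "wz": 0, "hand": 0}, {"x": 0, "y": 0, "z": 0.0025, "wx": 0, "wy": 0, "wz": 0, "hand": 0}, {"x": 0, "y": 0, "z": 0.0025, "wx": 0, "wy": 0, "wz": 0, "hand": 0}])

```text
time: 28.78
tool_pos: [0.6141, 0.1636, 0.0377]
tool_rot: [3.141, -0.002, 0.089]
contact_force: [-5.0, -0.6, 8.8]
opening: 0.0438
```

move_arm(deltas=[{"x": 0, "y": 0, "z": 0, "wx": 0, "wy": 0, "wz": 0, "hand": 0.65}, {"x": 0, "y": 0, "z": 0, "wx": 0, "wy": 0, "wz": 0, "hand": 0.65}, {"x": 0, "y": 0, "z": 0, "wx": 0, "wy": 0, "wz": 0, "hand": 0.65}, {"x": 0, "y": 0, "z": -0.03, "wx": 0, "wy": 0, "wz": 0, "hand": 0.65}, {"x": 0, "y": 0, "z": -0.08, "wx": 0, "wy": 0, "wz": 0, "hand": 0.65}, {"x": 0, "y": 0, "z": -0.13, "wx": 0, "wy": 0, "wz": 0, "hand": 0.65}, {"x": 0, "y": 0, "z": -0.13, "wx": 0, "wy": 0, "wz": 0, "hand": 0.75}, {"x": 0, "y": 0, "z": -0.13, "wx": 0, "wy": 0, "wz": 0, "hand": 0.75}])

```text
time: 29.78
tool_pos: [0.6132, 0.1635, 0.1646]
tool_rot: [3.141, 0.001, 0.089]
contact_force: [-0.8, -1.0, -0.3]
opening: 0.0684
```

Run:
```python
from h import *
st()
go(.441,.234,.15,-5.6)
```

```text
{'time': np.float64(29.775), 'tool_pos': array([0.6132, 0.1635, 0.1646]), 'tool_rot': array([3.1415e+00, 9.0000e-04, 8.8900e-02]), 'contact_force': array([-0.8144, -0.982 , -0.2848]), 'opening': np.float64(0.0684), 'qpos': array([ 1.3990e-01,  5.9320e-01,  1.2873e+00, -1.0000e-04,  1.2621e+00,
        1.6218e+00])}
GO x,y,z [-0.1653 -0.0856  0.0147] w [1.000e-02 5.000e-02 1.069e+01] rows 3
```

move_arm(deltas=[{"x": -0.165, "y": -0.0855, "z": 0.015, "wx": 0, "wy": 0, "wz": 10.7, "hand": 0.75}, {"x": -0.165, "y": -0.0855, "z": 0.015, "wx": 0, "wy": 0, "wz": 10.7, "hand": 0.75}, {"x": -0.165, "y": -0.0855, "z": 0.015, "wx": 0, "wy": 0, "wz": 10.7, "hand": 0.75}, {"x": -0.165, "y": -0.0855, "z": 0.015, "wx": 0, "wy": 0, "wz": 10.7, "hand": 0.75}, {"x": -0.165, "y": -0.0855, "z": 0.015, "wx": 0, "wy": 0, "wz": 10.7, "hand": 0.75}])

```text
time: 30.4
tool_pos: [0.4419, 0.234, 0.1495]
tool_rot: [3.141, 0.001, -0.097]
contact_force: [1.5, -0.5, -0.3]
opening: 0.0692
```

Run:
```python
from h import *
st()
im,p=grab('top','top7.png');H,S,V=hsvof(im)
rects(im,p,(S<60)&(V>150),.06,100,1500,(140,100,380,250))
im,p=grab('wrist','w10.png')
go(.441,.234,.031,-5.6)
H,S,V=hsvof(im)
for v in range(158,215,14):
    c=np.where((S[v,180:340]<45)&(V[v,180:340]>140))[0]+180
    if len(c): print(v,c.min(),c.max(), np.round(onz(p,(c.min()+c.max())/2,v,.06),4))
```

```text
{'time': np.float64(30.4), 'tool_pos': array([0.4419, 0.234 , 0.1495]), 'tool_rot': array([ 3.141e+00,  6.000e-04, -9.730e-02]), 'contact_force': array([ 1.5348, -0.4988, -0.3236]), 'opening': np.float64(0.0692), 'qpos': array([ 3.3380e-01,  3.7620e-01,  1.7052e+00, -4.0000e-04,  1.0610e+00,
        2.0021e+00])}
px [156.2 212.1] xy [0.4438 0.2671] LxW mm [45.3 23.4] ang 12.6
px [212.5 209.5] xy [0.4542 0.1178] LxW mm [67.4 45.4] ang 2.0
px [145.9 177.6] xy [0.536  0.2997] LxW mm [111.7  26.7] ang 19.3
px [198.5 150.5] xy [0.6146 0.1618] LxW mm [69.8 51.3] ang 2.6
px [227.5 149. ] xy [0.6208 0.083 ] LxW mm [70.1 50. ] ang 5.7
GO x,y,z [-0.0018 -0.0002  0.1187] w [ 0.02 -0.   -0.05] rows 2
172 235 281 [0.4627 0.2309 0.06  ]
186 235 281 [0.4495 0.2322 0.06  ]
200 235 280 [0.436 0.234 0.06 ]
214 235 281 [0.422  0.2349 0.06  ]
```

View pics/w10.png

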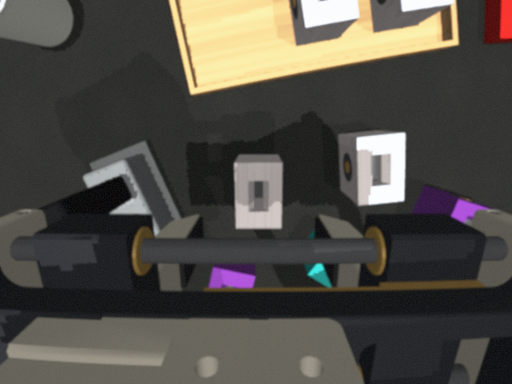

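The wrist picture shows housing 1 at (258,190) between the fingers, two housings in the wooden tray, and the scanner grip at (95,195), clear of the body. Picking housing 1.

move_arm(deltas=[{"x": -0.001, "y": 0, "z": 0.05, "wx": 0, "wy": 0, "wz": 0, "hand": 0.75}, {"x": -0.001, "y": 0, "z": 0.09, "wx": 0, "wy": 0, "wz": 0, "hand": 0.75}, {"x": -0.001, "y": 0, "z": 0.118, "wx": 0, "wy": 0, "wz": 0, "hand": 0.75}, {"x": -0.001, "y": 0, "z": 0.118, "wx": 0, "wy": 0, "wz": 0, "hand": 0.75}, {"x": -0.001, "y": 0, "z": 0.118, "wx": 0, "wy": 0, "wz": 0, "hand": 0}, {"x": -0.001, "y": 0, "z": 0.118, "wx": 0, "wy": 0, "wz": 0, "hand": 0}, {"x": -0.001, "y": 0, "z": 0.118, "wx": 0, "wy": 0, "wz": 0, "hand": 0}, {"x": -0.001, "y": 0, "z": 0.118, "wx": 0, "wy": 0, "wz": 0, "hand": 0}])

```text
time: 31.5
tool_pos: [0.4414, 0.2343, 0.0332]
tool_rot: [-3.141, -0.002, -0.098]
contact_force: [-0.5, -1.0, 6.1]
opening: 0.0435
```

move_arm(deltas=[{"x": 0, "y": 0, "z": -0.03, "wx": 0, "wy": 0, "wz": 0, "hand": 0}, {"x": 0, "y": 0, "z": -0.08, "wx": 0, "wy": 0, "wz": 0, "hand": 0}, {"x": 0, "y": 0, "z": -0.13, "wx": 0, "wy": 0, "wz": 0, "hand": 0}, {"x": 0, "y": 0, "z": -0.13, "wx": 0, "wy": 0, "wz": 0, "hand": 0}, {"x": 0, "y": 0, "z": -0.13, "wx": 0, "wy": 0, "wz": 0, "hand": 0}])

```text
time: 32.12
tool_pos: [0.4395, 0.2338, 0.1609]
tool_rot: [3.14, 0.002, -0.098]
contact_force: [-0.3, -0.2, -5.0]
opening: 0.0437
```

Run:
```python
from h import *
st()
go(.606,.243,.16,5.1)
```

```text
{'time': np.float64(32.125), 'tool_pos': array([0.4395, 0.2338, 0.1609]), 'tool_rot': array([ 3.1404e+00,  2.5000e-03, -9.7800e-02]), 'contact_force': array([-0.2871, -0.2123, -5.0477]), 'opening': np.float64(0.0437), 'qpos': array([ 3.3480e-01,  3.6010e-01,  1.6943e+00, -1.0000e-04,  1.0899e+00,
        2.0034e+00])}
GO x,y,z [ 0.1648 -0.0255  0.0004] w [  0.06   0.15 -10.7 ] rows 3
```

move_arm(deltas=[{"x": 0.164, "y": -0.0255, "z": 0, "wx": 0, "wy": 0, "wz": -10.7, "hand": 0}, {"x": 0.164, "y": -0.0255, "z": 0, "wx": 0, "wy": 0, "wz": -10.7, "hand": 0}, {"x": 0.164, "y": -0.0255, "z": 0, "wx": 0, "wy": 0, "wz": -10.7, "hand": 0}, {"x": 0.164, "y": -0.0255, "z": 0, "wx": 0, "wy": 0, "wz": -10.7, "hand": 0}, {"x": 0.164, "y": -0.0255, "z": 0, "wx": 0, "wy": 0, "wz": -10.7, "hand": 0}, {"x": 0.164, "y": -0.0255, "z": 0, "wx": 0, "wy": 0, "wz": -10.7, "hand": 0}])

```text
time: 32.88
tool_pos: [0.605, 0.2435, 0.1614]
tool_rot: [3.141, 0.002, 0.089]
contact_force: [-0.5, 0.1, -4.0]
opening: 0.0439
```

move_arm(deltas=[{"x": 0, "y": 0, "z": 0.05, "wx": 0, "wy": 0, "wz": 0, "hand": 0}, {"x": 0, "y": 0, "z": 0.09, "wx": 0, "wy": 0, "wz": 0, "hand": 0}, {"x": 0, "y": 0, "z": 0.11, "wx": 0, "wy": 0, "wz": 0, "hand": 0}, {"x": 0, "y": 0, "z": 0.117, "wx": 0, "wy": 0, "wz": 0, "hand": 0}, {"x": 0, "y": 0, "z": 0.121, "wx": 0, "wy": 0, "wz": 0, "hand": 0}, {"x": 0, "y": 0, "z": 0.124, "wx": 0, "wy": 0, "wz": 0, "hand": 0}, {"x": 0, "y": 0, "z": 0.124, "wx": 0, "wy": 0, "wz": 0, "hand": 0}])

```text
time: 33.75
tool_pos: [0.6067, 0.2436, 0.0389]
tool_rot: [-3.142, -0.001, 0.089]
contact_force: [-0.5, -0.3, -3.9]
opening: 0.044
```

move_arm(deltas=[{"x": 0, "y": 0, "z": 0.0015, "wx": 0, "wy": 0, "wz": 0, "hand": 0}, {"x": 0, "y": 0, "z": 0.003, "wx": 0, "wy": 0, "wz": 0, "hand": 0}, {"x": 0, "y": 0, "z": 0.003, "wx": 0, "wy": 0, "wz": 0, "hand": 0}])

```text
time: 34.12
tool_pos: [0.607, 0.2436, 0.0382]
tool_rot: [-3.141, -0.002, 0.089]
contact_force: [-5.8, -1.0, 11.5]
opening: 0.0441
```

move_arm(deltas=[{"x": 0, "y": 0, "z": 0, "wx": 0, "wy": 0, "wz": 0, "hand": 0.65}, {"x": 0, "y": 0, "z": 0, "wx": 0, "wy": 0, "wz": 0, "hand": 0.65}, {"x": 0, "y": 0, "z": 0, "wx": 0, "wy": 0, "wz": 0, "hand": 0.65}, {"x": 0, "y": 0, "z": -0.03, "wx": 0, "wy": 0, "wz": 0, "hand": 0.65}, {"x": 0, "y": 0, "z": -0.08, "wx": 0, "wy": 0, "wz": 0, "hand": 0.65}, {"x": 0, "y": 0, "z": -0.13, "wx": 0, "wy": 0, "wz": 0, "hand": 0.65}, {"x": 0, "y": 0, "z": -0.13, "wx": 0, "wy": 0, "wz": 0, "hand": 0.75}, {"x": 0, "y": 0, "z": -0.13, "wx": 0, "wy": 0, "wz": 0, "hand": 0.75}])

```text
time: 35.12
tool_pos: [0.606, 0.2434, 0.1645]
tool_rot: [3.141, 0.001, 0.089]
contact_force: [-0.1, -1.0, -0.8]
opening: 0.0684
```

Run:
```python
from h import *
st()
go(.4545,.1185,.15,1.5)
```

```text
{'time': np.float64(35.125), 'tool_pos': array([0.606 , 0.2434, 0.1645]), 'tool_rot': array([3.1413e+00, 1.0000e-03, 8.8900e-02]), 'contact_force': array([-0.1165, -1.0183, -0.7735]), 'opening': np.float64(0.0684), 'qpos': array([ 2.6470e-01,  6.2740e-01,  1.2249e+00, -1.0000e-04,  1.2904e+00,
        1.7466e+00])}
GO x,y,z [-0.162   0.1109  0.0147] w [0.02 0.06 3.59] rows 4
```

move_arm(deltas=[{"x": -0.162, "y": 0.111, "z": 0.015, "wx": 0, "wy": 0, "wz": 3.6, "hand": 0.75}, {"x": -0.162, "y": 0.111, "z": 0.015, "wx": 0, "wy": 0, "wz": 3.6, "hand": 0.75}, {"x": -0.162, "y": 0.111, "z": 0.015, "wx": 0, "wy": 0, "wz": 3.6, "hand": 0.75}, {"x": -0.162, "y": 0.111, "z": 0.015, "wx": 0, "wy": 0, "wz": 3.6, "hand": 0.75}, {"x": -0.162, "y": 0.111, "z": 0.015, "wx": 0, "wy": 0, "wz": 3.6, "hand": 0.75}, {"x": -0.162, "y": 0.111, "z": 0.015, "wx": 0, "wy": 0, "wz": 3.6, "hand": 0.75}])

```text
time: 35.88
tool_pos: [0.4562, 0.1191, 0.15]
tool_rot: [-3.141, -0.001, 0.026]
contact_force: [-0.1, -0.3, -0.1]
opening: 0.0689
```

Run:
```python
from h import *
st()
im,p=grab('top','top8.png');H,S,V=hsvof(im)
rects(im,p,(S<60)&(V>150),.065,100,1500,(130,100,380,250))
im,p=grab('wrist','w11.png')
go(.4545,.1185,.032,1.5)
H,S,V=hsvof(im)
for v in range(158,215,14):
    c=np.where((S[v,180:340]<45)&(V[v,180:340]>140))[0]+180
    if len(c): print(v,c.min(),c.max(), np.round(onz(p,(c.min()+c.max())/2,v,.06),4))
```

```text
{'time': np.float64(35.875), 'tool_pos': array([0.4562, 0.1191, 0.15  ]), 'tool_rot': array([-3.1415e+00, -7.0000e-04,  2.6400e-02]), 'contact_force': array([-0.1388, -0.3052, -0.148 ]), 'opening': np.float64(0.0689), 'qpos': array([9.2500e-02, 3.2710e-01, 1.7807e+00, 1.0000e-04, 1.0331e+00,
       1.6369e+00])}
px [156.9 217.8] xy [0.4283 0.2632] LxW mm [45.8 23.1] ang -3.1
px [214.5 213.5] xy [0.443  0.1115] LxW mm [55.6 45.4] ang -88.1
px [225.5 167. ] xy [0.5704 0.0867] LxW mm [170.1  62. ] ang 1.7
GO x,y,z [-0.0014  0.0006  0.118 ] w [-0.   -0.02  0.03] rows 2
172 236 282 [0.4762 0.1179 0.06  ]
186 236 282 [0.463  0.1175 0.06  ]
200 236 282 [0.4493 0.1172 0.06  ]
214 236 281 [0.4353 0.1173 0.06  ]
```

move_arm(deltas=[{"x": -0.001, "y": 0.0005, "z": 0.05, "wx": 0, "wy": 0, "wz": 0, "hand": 0.75}, {"x": -0.001, "y": 0.0005, "z": 0.09, "wx": 0, "wy": 0, "wz": 0, "hand": 0.75}, {"x": -0.001, "y": 0.0005, "z": 0.118, "wx": 0, "wy": 0, "wz": 0, "hand": 0.75}, {"x": -0.001, "y": 0.0005, "z": 0.118, "wx": 0, "wy": 0, "wz": 0, "hand": 0.75}, {"x": -0.001, "y": 0.0005, "z": 0.118, "wx": 0, "wy": 0, "wz": 0, "hand": 0}, {"x": -0.001, "y": 0.0005, "z": 0.118, "wx": 0, "wy": 0, "wz": 0, "hand": 0}, {"x": -0.001, "y": 0.0005, "z": 0.118, "wx": 0, "wy": 0, "wz": 0, "hand": 0}, {"x": -0.001, "y": 0.0005, "z": 0.118, "wx": 0, "wy": 0, "wz": 0, "hand": 0}])

```text
time: 36.98
tool_pos: [0.4546, 0.1182, 0.0332]
tool_rot: [-3.141, -0.002, 0.026]
contact_force: [-0.4, 1.6, 6.2]
opening: 0.0436
```

move_arm(deltas=[{"x": 0, "y": 0, "z": -0.03, "wx": 0, "wy": 0, "wz": 0, "hand": 0}, {"x": 0, "y": 0, "z": -0.08, "wx": 0, "wy": 0, "wz": 0, "hand": 0}, {"x": 0, "y": 0, "z": -0.13, "wx": 0, "wy": 0, "wz": 0, "hand": 0}, {"x": 0, "y": 0, "z": -0.13, "wx": 0, "wy": 0, "wz": 0, "hand": 0}, {"x": 0, "y": 0, "z": -0.13, "wx": 0, "wy": 0, "wz": 0, "hand": 0}])

```text
time: 37.6
tool_pos: [0.4529, 0.1179, 0.1613]
tool_rot: [3.141, 0.002, 0.026]
contact_force: [-0.3, -0.1, -4.8]
opening: 0.0439
```

Run:
```python
from h import *
st()
go(.627,-.155,.16,0)
```

```text
{'time': np.float64(37.6), 'tool_pos': array([0.4529, 0.1179, 0.1613]), 'tool_rot': array([3.1413e+00, 1.9000e-03, 2.6100e-02]), 'contact_force': array([-0.2628, -0.1423, -4.8183]), 'opening': np.float64(0.0439), 'qpos': array([ 9.0700e-02,  3.0860e-01,  1.7720e+00, -2.0000e-04,  1.0629e+00,
        1.6355e+00])}
GO x,y,z [0.1669 0.2773 0.001 ] w [0.02 0.11 1.5 ] rows 6
```

move_arm(deltas=[{"x": 0.166, "y": 0.277, "z": 0, "wx": 0, "wy": 0, "wz": 1.5, "hand": 0}, {"x": 0.166, "y": 0.277, "z": 0, "wx": 0, "wy": 0, "wz": 1.5, "hand": 0}, {"x": 0.166, "y": 0.277, "z": 0, "wx": 0, "wy": 0, "wz": 1.5, "hand": 0}, {"x": 0.166, "y": 0.277, "z": 0, "wx": 0, "wy": 0, "wz": 1.5, "hand": 0}, {"x": 0.166, "y": 0.277, "z": 0, "wx": 0, "wy": 0, "wz": 1.5, "hand": 0}, {"x": 0.166, "y": 0.277, "z": 0, "wx": 0, "wy": 0, "wz": 1.5, "hand": 0}, {"x": 0.166, "y": 0.277, "z": 0, "wx": 0, "wy": 0, "wz": 1.5, "hand": 0}, {"x": 0.166, "y": 0.277, "z": 0, "wx": 0, "wy": 0, "wz": 1.5, "hand": 0}])

```text
time: 38.6
tool_pos: [0.6261, -0.1529, 0.1612]
tool_rot: [-3.14, 0.002, 0.001]
contact_force: [0.6, -0.1, -3.3]
opening: 0.0442
```

move_arm(deltas=[{"x": 0, "y": 0, "z": 0.05, "wx": 0, "wy": 0, "wz": 0, "hand": 0}, {"x": 0, "y": 0, "z": 0.09, "wx": 0, "wy": 0, "wz": 0, "hand": 0}, {"x": 0, "y": 0, "z": 0.11, "wx": 0, "wy": 0, "wz": 0, "hand": 0}, {"x": 0, "y": 0, "z": 0.117, "wx": 0, "wy": 0, "wz": 0, "hand": 0}, {"x": 0, "y": 0, "z": 0.121, "wx": 0, "wy": 0, "wz": 0, "hand": 0}, {"x": 0, "y": 0, "z": 0.124, "wx": 0, "wy": 0, "wz": 0, "hand": 0}, {"x": 0, "y": 0, "z": 0.124, "wx": 0, "wy": 0, "wz": 0, "hand": 0}])

```text
time: 39.48
tool_pos: [0.6273, -0.1546, 0.0389]
tool_rot: [3.141, -0.001, -0.0]
contact_force: [-0.1, -0.6, -3.0]
opening: 0.0439
```

move_arm(deltas=[{"x": 0, "y": 0, "z": 0.0015, "wx": 0, "wy": 0, "wz": 0, "hand": 0}, {"x": 0, "y": 0, "z": 0.003, "wx": 0, "wy": 0, "wz": 0, "hand": 0}, {"x": 0, "y": 0, "z": 0.003, "wx": 0, "wy": 0, "wz": 0, "hand": 0}])

```text
time: 39.85
tool_pos: [0.6275, -0.1547, 0.0382]
tool_rot: [3.141, -0.002, -0.0]
contact_force: [-5.7, 1.4, 13.0]
opening: 0.0438
```

move_arm(deltas=[{"x": 0, "y": 0, "z": 0, "wx": 0, "wy": 0, "wz": 0, "hand": 0.65}, {"x": 0, "y": 0, "z": 0, "wx": 0, "wy": 0, "wz": 0, "hand": 0.65}, {"x": 0, "y": 0, "z": 0, "wx": 0, "wy": 0, "wz": 0, "hand": 0.65}, {"x": 0, "y": 0, "z": -0.03, "wx": 0, "wy": 0, "wz": 0, "hand": 0.65}, {"x": 0, "y": 0, "z": -0.09, "wx": 0, "wy": 0, "wz": 0, "hand": 0.65}, {"x": 0, "y": 0, "z": -0.15, "wx": 0, "wy": 0, "wz": 0, "hand": 0.65}, {"x": 0, "y": 0, "z": -0.21, "wx": 0, "wy": 0, "wz": 0, "hand": 0.75}, {"x": 0, "y": 0, "z": -0.22, "wx": 0, "wy": 0, "wz": 0, "hand": 0.75}])

```text
time: 40.85
tool_pos: [0.6288, -0.1552, 0.2607]
tool_rot: [3.138, -0.009, -0.0]
contact_force: [0.1, -0.3, -0.6]
opening: 0.0683
```

Run:
```python
from h import *
st()
go(.36,.30,.27,10)
```

```text
{'time': np.float64(40.85), 'tool_pos': array([ 0.6288, -0.1552,  0.2607]), 'tool_rot': array([ 3.1382, -0.009 , -0.    ]), 'contact_force': array([ 0.1174, -0.3144, -0.6029]), 'opening': np.float64(0.0683), 'qpos': array([-0.3601,  0.5513,  1.0957, -0.    ,  1.4849,  1.2107])}
GO x,y,z [-0.2687 -0.4551 -0.0132] w [  0.24  -0.5  -10.  ] rows 9
```

move_arm(deltas=[{"x": -0.268, "y": -0.455, "z": -0.01, "wx": 0, "wy": 0, "wz": -10, "hand": 0.75}, {"x": -0.268, "y": -0.455, "z": -0.01, "wx": 0, "wy": 0, "wz": -10, "hand": 0.75}, {"x": -0.268, "y": -0.455, "z": -0.01, "wx": 0, "wy": 0, "wz": -10, "hand": 0.75}, {"x": -0.268, "y": -0.455, "z": -0.01, "wx": 0, "wy": 0, "wz": -10, "hand": 0.75}, {"x": -0.268, "y": -0.455, "z": -0.01, "wx": 0, "wy": 0, "wz": -10, "hand": 0.75}, {"x": -0.268, "y": -0.455, "z": -0.01, "wx": 0, "wy": 0, "wz": -10, "hand": 0.75}, {"x": -0.268, "y": -0.455, "z": -0.01, "wx": 0, "wy": 0, "wz": -10, "hand": 0.75}, {"x": -0.268, "y": -0.455, "z": -0.01, "wx": 0, "wy": 0, "wz": -10, "hand": 0.75}])

```text
time: 41.85
tool_pos: [0.3719, 0.2775, 0.2638]
tool_rot: [3.141, 0.001, 0.174]
contact_force: [1.3, -0.4, -0.1]
opening: 0.0688
```

Run:
```python
from h import *
st()
go(.36,.30,.27,10)
```

```text
{'time': np.float64(41.85), 'tool_pos': array([0.3719, 0.2775, 0.2638]), 'tool_rot': array([3.1411e+00, 1.2000e-03, 1.7410e-01]), 'contact_force': array([ 1.2784, -0.3572, -0.1054]), 'opening': np.float64(0.0688), 'qpos': array([ 4.7580e-01,  2.0100e-01,  1.6143e+00, -1.0000e-04,  1.3276e+00,
        1.8725e+00])}
GO x,y,z [-0.0078 -0.0242 -0.0062] w [ 0.03  0.07 -0.02] rows 1
```

Good enough here. I'll look at the scanner and check the trays with the top camera.

Run:
```python
from h import *
import pickle
st()
im,p=grab('wrist','w12.png'); pickle.dump(p,open('w12.pkl','wb'))
t,pt=grab('top','top9.png');H,S,V=hsvof(t)
rects(t,pt,(S<70)&(V>140),.065,100,1500,(130,100,380,250))
a=cv2.resize(im[:300],(560,328),interpolation=cv2.INTER_CUBIC)
b=cv2.resize(t[120:250,90:250],(240*2-240,195),interpolation=cv2.INTER_CUBIC)
c=np.vstack([a,np.zeros((232,560,3),np.uint8)])
b=cv2.resize(t[110:240,90:400],(556,232),interpolation=cv2.INTER_CUBIC); c[328:,:556]=b
cv2.imwrite('pics/m1.png',c[:,:,::-1])
```

```text
{'time': np.float64(41.85), 'tool_pos': array([0.3719, 0.2775, 0.2638]), 'tool_rot': array([3.1411e+00, 1.2000e-03, 1.7410e-01]), 'contact_force': array([ 1.2784, -0.3572, -0.1054]), 'opening': np.float64(0.0688), 'qpos': array([ 4.7580e-01,  2.0100e-01,  1.6143e+00, -1.0000e-04,  1.3276e+00,
        1.8725e+00])}
px [168.5 153.5] xy [0.6025 0.2414] LxW mm [79.9 53.3] ang 6.0
px [314.5 149.5] xy [ 0.6253 -0.1538] LxW mm [70.1 46.7] ang 0.1
px [198.1 151.8] xy [0.6095 0.162 ] LxW mm [81.7 51.9] ang 5.4
px [230.7 148.6] xy [0.6209 0.0742] LxW mm [71.1 68.6] ang 5.7
```

View pics/m1.png

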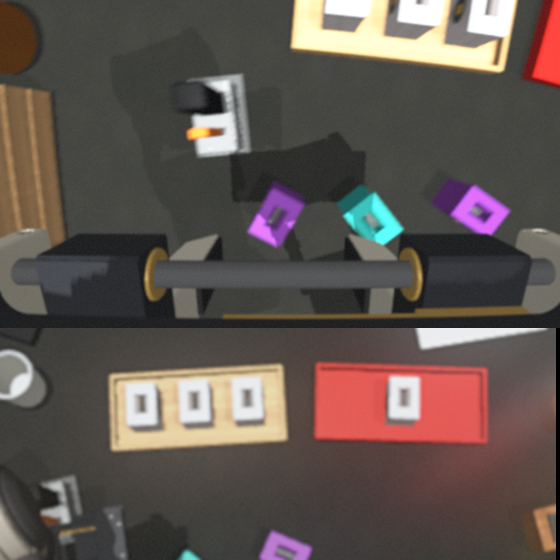

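The composite shows three housings upright in the wooden tray and one in the red tray. It also shows the scanner at (215,115), with trigger tip (195,133) and grip top (185,97). Next I'll locate the trigger and grip tops.

Run:
```python
from h import *
import pickle
im=cv2.imread('pics/w12.png')[:,:,::-1].copy();p=pickle.load(open('w12.pkl','rb'))
t=cv2.imread('pics/top0.png')[:,:,::-1].copy();pt=viewer.camera_params('top')
w3=cv2.imread('pics/w3.png')[:,:,::-1].copy();p3=pickle.load(open('w3.pkl','rb'))
def orange(im,roi):
    H,S,V=hsvof(im);m=(H>3)&(H<22)&(S>140)&(V>150);z=np.zeros_like(m);x0,y0,x1,y1=roi;z[y0:y1,x0:x1]=m[y0:y1,x0:x1]
    ys,xs=np.where(z);print('orange n',len(xs),'x',xs.min(),xs.max(),'y',ys.min(),ys.max(),'at left cols y',ys[xs<=xs.min()+4].mean(),'mean',xs.mean().round(1),ys.mean().round(1))
    return z
for i,q,roi in((im,p,(150,90,240,150)),(w3,p3,(40,100,140,170)),(t,pt,(95,190,140,240))): orange(i,roi)
H,S,V=hsvof(im)
# head: bright grey, plane z=.05
m=(S<40)&(V>95);z=np.zeros_like(m);z[50:160,150:245]=m[50:160,150:245]
rects(im,p,z,.05,300,9000,(150,50,245,160))
c1=cv2.resize(im[60:150,150:240],(450,450),interpolation=cv2.INTER_CUBIC)
c2=cv2.resize(w3[80:170,20:110],(450,450),interpolation=cv2.INTER_CUBIC)
cv2.imwrite('pics/c3.png',cv2.resize(np.clip(np.hstack([c1,c2]).astype(float)*1.6,0,255).astype(np.uint8),(800,400))[:,:,::-1])
```

```text
orange n 101 x 171 193 y 117 127 at left cols y 122.35416666666667 mean 180.0 122.1
orange n 189 x 58 76 y 139 152 at left cols y 146.52631578947367 mean 67.3 145.7
orange n 23 x 107 114 y 215 219 at left cols y 216.94117647058823 mean 109.9 216.9
px [200.  105.5] xy [0.4413 0.3662] LxW mm [93.5 68.7] ang 14.4
```

View pics/c3.png

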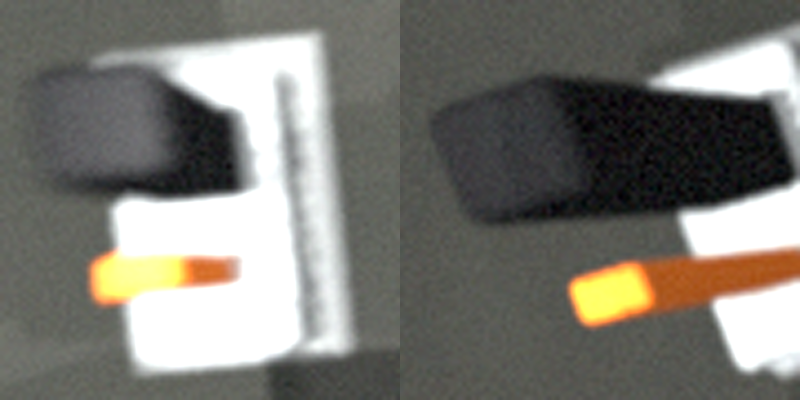

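The crops show the trigger top at (181.5,123) in the new picture and (67.7,146.4) in the earlier one. The grip top is at (173.6,88.8) and (44.8,114.2). Triangulating both.

Run:
```python
from h import *
import pickle
p=pickle.load(open('w12.pkl','rb'));p3=pickle.load(open('w3.pkl','rb'))
a=tri(p,(181.5,123),p3,(67.7,146.4)); b=tri(p,(173.6,88.8),p3,(44.8,114.2))
for z,l in((.125,[(p,181.5,123),(p3,67.7,146.4)]),(.14,[(p,173.6,88.8),(p3,44.8,114.2)])):
    for q in l: print(z,np.round(onz(*q,z),4))
f=lambda c,x0,y0,dx: np.array([[ (x-dx)/4.444+x0,y/4.444+y0] for x,y in c])
for q,c in((p,f([(35,70),(155,68),(172,185),(58,190)],150,60,0)),(p3,f([(432,120),(545,78),(585,190),(480,222)],20,80,400)),
           ):
    w=np.array([onz(q,*k,.14)[:2] for k in c]);print(np.round(w,4).tolist())
    for i in range(4):
        e=w[(i+1)%4]-w[i];print(round(np.linalg.norm(e)*1000,1),round(np.degrees(np.arctan2(e[1],e[0])),1),end=' | ')
    print()
# head front/right edge in left crop
for q,c in((p,f([(323,38),(352,350)],150,60,0)),):
    w=np.array([onz(q,*k,.02)[:2] for k in c]);e=w[0]-w[1];print('head edge',np.degrees(np.arctan2(e[1],e[0])))
```

```text
tri [0.4215 0.3694 0.1186] gap 0.0027
tri [0.4543 0.377  0.1339] gap 0.0022
0.125 [0.4205 0.3676 0.125 ]
0.125 [0.4234 0.365  0.125 ]
0.14 [0.4529 0.3751 0.14  ]
0.14 [0.4553 0.3724 0.14  ]
[[0.4626, 0.3917], [0.4672, 0.3655], [0.4432, 0.3588], [0.438, 0.3841]]
26.6 -80.0 | 24.9 -164.4 | 25.8 101.7 | 25.8 17.2 | 
[[0.4623, 0.3892], [0.4701, 0.3621], [0.447, 0.3568], [0.4409, 0.382]]
28.2 -74.1 | 23.6 -167.1 | 25.9 103.8 | 22.7 18.5 | 
head edge 14.000324739806917
```

Scanner yaw is about 14° and its origin about (0.4416, 0.3719). I'll pinch at scanner x +7 mm, the centre of the squeezed pair, with tool yaw 104°.

Run:
```python
from h import *
go(.4486,.3736,.24,104)
```

```text
GO x,y,z [ 0.0944 -0.0775  0.0238] w [-1.600e-01  3.000e-02 -9.359e+01] rows 9
```

move_arm(deltas=[{"x": 0.03, "y": -0.025, "z": 0, "wx": 0, "wy": 0, "wz": -10, "hand": 1}, {"x": 0.06, "y": -0.05, "z": 0.01, "wx": 0, "wy": 0, "wz": -20, "hand": 1}, {"x": 0.094, "y": -0.0775, "z": 0.024, "wx": 0, "wy": 0, "wz": -30, "hand": 1}, {"x": 0.094, "y": -0.0775, "z": 0.024, "wx": 0, "wy": 0, "wz": -40, "hand": 1}, {"x": 0.094, "y": -0.0775, "z": 0.024, "wx": 0, "wy": 0, "wz": -50, "hand": 1}, {"x": 0.094, "y": -0.0775, "z": 0.024, "wx": 0, "wy": 0, "wz": -60, "hand": 1}, {"x": 0.094, "y": -0.0775, "z": 0.024, "wx": 0, "wy": 0, "wz": -70, "hand": 1}, {"x": 0.094, "y": -0.0775, "z": 0.024, "wx": 0, "wy": 0, "wz": -80, "hand": 1}])

```text
time: 42.95
tool_pos: [0.4529, 0.3678, 0.2394]
tool_rot: [-3.14, 0.001, 1.576]
contact_force: [-0.3, 0.3, 0.3]
opening: 0.0918
```

move_arm(deltas=[{"x": 0, "y": 0, "z": 0, "wx": 0, "wy": 0, "wz": -8, "hand": 1}, {"x": 0, "y": 0, "z": 0, "wx": 0, "wy": 0, "wz": -13.6, "hand": 1}, {"x": 0, "y": 0, "z": 0, "wx": 0, "wy": 0, "wz": -13.6, "hand": 1}, {"x": 0, "y": 0, "z": 0, "wx": 0, "wy": 0, "wz": -13.6, "hand": 1}])

```text
time: 43.45
tool_pos: [0.4527, 0.3683, 0.2401]
tool_rot: [-3.141, 0.001, 1.806]
contact_force: [-0.5, 1.2, -0.3]
opening: 0.0918
```

Run:
```python
from h import *
s=st()
im,p=grab('wrist','w13.png')
go(.4486,.3736,.15,104)
print([np.round(proj(p,X),0) for X in((.422,.3675,.125),(.4542,.3755,.14),(.4486,.3736,.086))])
```

```text
{'time': np.float64(43.45), 'tool_pos': array([0.4527, 0.3683, 0.2401]), 'tool_rot': array([-3.1406e+00,  5.0000e-04,  1.8056e+00]), 'contact_force': array([-0.502 ,  1.2159, -0.2556]), 'opening': np.float64(0.0918), 'qpos': array([ 5.5180e-01,  4.4210e-01,  1.3322e+00, -2.0000e-04,  1.3683e+00,
        3.1700e-01])}
GO x,y,z [ 0.006  -0.0027  0.0902] w [-0.04  0.02 -0.52] rows 2
[array([230., 179.]), array([262., 182.]), array([257., 172.])]
```

View pics/w13.png

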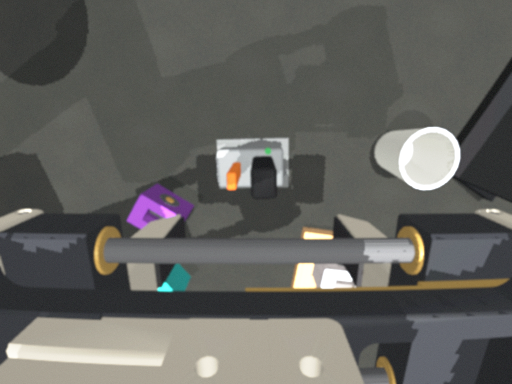

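The wrist picture shows the trigger at (233,180) and grip top at (263,185), within a few mm of the predicted (230,179) and (262,182). The cup is well clear. Descending with the gripper open, then squeezing.

move_arm(deltas=[{"x": 0.005, "y": -0.0027, "z": 0.04, "wx": 0, "wy": 0, "wz": -0.5, "hand": 1}, {"x": 0.005, "y": -0.0027, "z": 0.08, "wx": 0, "wy": 0, "wz": -0.5, "hand": 1}, {"x": 0.005, "y": -0.0027, "z": 0.115, "wx": 0, "wy": 0, "wz": -0.5, "hand": 1}, {"x": 0.005, "y": -0.0027, "z": 0.14, "wx": 0, "wy": 0, "wz": -0.5, "hand": 1}, {"x": 0.005, "y": -0.0027, "z": 0.154, "wx": 0, "wy": 0, "wz": -0.5, "hand": 1}, {"x": 0.005, "y": -0.0027, "z": 0.154, "wx": 0, "wy": 0, "wz": -0.5, "hand": 1}, {"x": 0.005, "y": -0.0027, "z": 0.154, "wx": 0, "wy": 0, "wz": -0.5, "hand": 1}], grip_force=25)

```text
time: 44.38
tool_pos: [0.4494, 0.3735, 0.0878]
tool_rot: [3.14, -0.001, 1.817]
contact_force: [-1.0, 0.1, -0.0]
opening: 0.0917
```

move_arm(deltas=[{"x": 0, "y": 0, "z": 0, "wx": 0, "wy": 0, "wz": 0, "hand": 0.3}, {"x": 0, "y": 0, "z": 0, "wx": 0, "wy": 0, "wz": 0, "hand": 0.3}, {"x": 0, "y": 0, "z": 0, "wx": 0, "wy": 0, "wz": 0, "hand": 0.3}, {"x": 0, "y": 0, "z": 0, "wx": 0, "wy": 0, "wz": 0, "hand": 0.3}, {"x": 0, "y": 0, "z": 0, "wx": 0, "wy": 0, "wz": 0, "hand": 0.3}, {"x": 0, "y": 0, "z": 0, "wx": 0, "wy": 0, "wz": 0, "hand": 0.3}], grip_force=25)

```text
time: 45.12
tool_pos: [0.4489, 0.3731, 0.0866]
tool_rot: [3.141, 0.0, 1.817]
contact_force: [2.0, 1.4, -0.5]
opening: 0.0405
```

move_arm(deltas=[{"x": 0, "y": 0, "z": 0, "wx": 0, "wy": 0, "wz": 0, "hand": 0.2}, {"x": 0, "y": 0, "z": 0, "wx": 0, "wy": 0, "wz": 0, "hand": 0.1}, {"x": 0, "y": 0, "z": 0, "wx": 0, "wy": 0, "wz": 0, "hand": 0}, {"x": 0, "y": 0, "z": 0, "wx": 0, "wy": 0, "wz": 0, "hand": 0}, {"x": 0, "y": 0, "z": 0, "wx": 0, "wy": 0, "wz": 0, "hand": 0}, {"x": 0, "y": 0, "z": 0, "wx": 0, "wy": 0, "wz": 0, "hand": 0}], grip_force=30)

```text
time: 45.88
tool_pos: [0.4489, 0.3732, 0.0866]
tool_rot: [3.141, -0.0, 1.817]
contact_force: [3.5, 1.7, -2.4]
opening: 0.0403
```

move_arm(deltas=[{"x": 0, "y": 0, "z": 0, "wx": 0, "wy": 0, "wz": 0, "hand": 0}, {"x": 0, "y": 0, "z": 0, "wx": 0, "wy": 0, "wz": 0, "hand": 0}, {"x": 0, "y": 0, "z": 0, "wx": 0, "wy": 0, "wz": 0, "hand": 0}, {"x": 0, "y": 0, "z": 0, "wx": 0, "wy": 0, "wz": 0, "hand": 0}], grip_force=50)

```text
time: 46.38
tool_pos: [0.4492, 0.3733, 0.0866]
tool_rot: [3.141, -0.0, 1.817]
contact_force: [5.2, 2.8, -3.6]
opening: 0.0398
```

Run:
```python
from h import *
st()
im,p=grab('side','s2.png')
a=cv2.resize(im[250:350,210:310],(600,600),interpolation=cv2.INTER_CUBIC);cv2.imwrite('pics/s2c.png',a[:,:,::-1])
```

```text
{'time': np.float64(46.375), 'tool_pos': array([0.4492, 0.3733, 0.0866]), 'tool_rot': array([ 3.1407e+00, -1.0000e-04,  1.8168e+00]), 'contact_force': array([ 5.2085,  2.7539, -3.5957]), 'opening': np.float64(0.0398), 'qpos': array([ 5.6220e-01,  5.8760e-01,  1.5381e+00, -2.0000e-04,  1.0150e+00,
        3.1630e-01])}
```

Going from 30 N to 50 N changed the opening by only 0.5 mm, so the trigger is on its hard stop. The extra 3 mm over the quoted 37 fits the inclined bar touching the lower part of the pad. Releasing.

move_arm(deltas=[{"x": 0, "y": 0, "z": 0, "wx": 0, "wy": 0, "wz": 0, "hand": 1}, {"x": 0, "y": 0, "z": 0, "wx": 0, "wy": 0, "wz": 0, "hand": 1}, {"x": 0, "y": 0, "z": 0, "wx": 0, "wy": 0, "wz": 0, "hand": 1}, {"x": 0, "y": 0, "z": 0, "wx": 0, "wy": 0, "wz": 0, "hand": 1}, {"x": 0, "y": 0, "z": 0, "wx": 0, "wy": 0, "wz": 0, "hand": 1}, {"x": 0, "y": 0, "z": -0.05, "wx": 0, "wy": 0, "wz": 0, "hand": 1}, {"x": 0, "y": 0, "z": -0.11, "wx": 0, "wy": 0, "wz": 0, "hand": 1}, {"x": 0, "y": 0, "z": -0.17, "wx": 0, "wy": 0, "wz": 0, "hand": 1}])

```text
time: 47.42
tool_pos: [0.4487, 0.3729, 0.2585]
tool_rot: [3.141, 0.0, 1.817]
contact_force: [1.9, 0.5, 1.1]
opening: 0.0917
```

move_arm(deltas=[{"x": -0.05, "y": -0.02, "z": -0.02, "wx": 0, "wy": 0, "wz": 0, "hand": 1}, {"x": -0.09, "y": -0.03, "z": -0.02, "wx": 0, "wy": 0, "wz": 0, "hand": 1}, {"x": -0.09, "y": -0.03, "z": -0.02, "wx": 0, "wy": 0, "wz": 0, "hand": 1}, {"x": -0.09, "y": -0.03, "z": -0.02, "wx": 0, "wy": 0, "wz": 0, "hand": 1}])

```text
time: 47.92
tool_pos: [0.4418, 0.2789, 0.2767]
tool_rot: [3.141, -0.0, 1.816]
contact_force: [-0.3, 0.0, 0.4]
opening: 0.0915
```

Run:
```python
from h import *
st()
s,_=grab('side','s3.png');t,_=grab('top','t10.png')
s2=cv2.imread('pics/s2.png')[:,:,::-1]
r=lambda a,w,h:cv2.resize(a,(w,h),interpolation=cv2.INTER_CUBIC)
left=np.vstack([r(s2[260:340,220:300],300,300),r(s[260:340,220:300],300,300)])
right=np.vstack([r(s[90:300,100:400],500,350)[:300],r(t[100:260,90:430],500,235),np.zeros((65,500,3),np.uint8)])
cv2.imwrite('pics/m2.png',np.hstack([left,right])[:,:,::-1])
```

```text
{'time': np.float64(47.925), 'tool_pos': array([0.4418, 0.2789, 0.2767]), 'tool_rot': array([ 3.1412e+00, -4.0000e-04,  1.8163e+00]), 'contact_force': array([-0.258 ,  0.0039,  0.4103]), 'opening': np.float64(0.0915), 'qpos': array([4.1610e-01, 3.0240e-01, 1.4418e+00, 3.0000e-04, 1.3969e+00,
       1.7060e-01])}
```

View pics/m2.png

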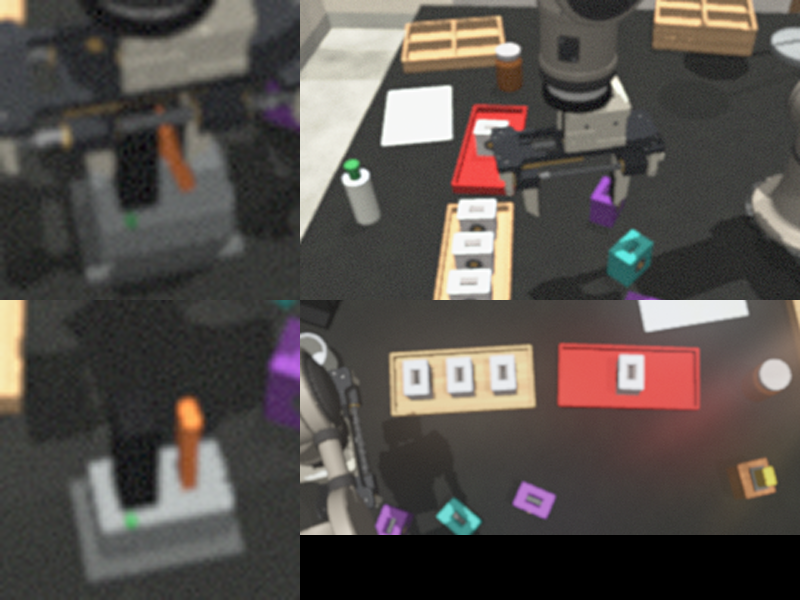

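The final composite shows the trigger tilted to its stop while pinched (upper left, 175,150) and upright again after release (188,440). Three housings stand in the wooden tray, one in the red tray, and the feeler is in its stand.

```bash
python3 -c "
from cell import robot
print(robot.hand_in())"
```

```text
the job is handed in; nothing more can be done
None
```

The job is finished and handed in at about 48 s of the 210 s allowed. All four housings are sorted, the feeler is back in its stand, and the batch was logged with one squeeze of the trigger.

| Housing | Where the blade stopped | Result | Now standing in |
|---|---|---|---|
| 1 | floor, tip at about 12 mm | clear | wooden tray |
| 2 | jammed, tip at about 39 mm (12.6 N) | blocked | red tray |
| 3 | place was empty | – | – |
| 4 | floor, tip at about 11 mm | clear | wooden tray |
| 5 | floor, tip at about 11 mm | clear | wooden tray |

**Last checks:** The final pictures show all four housings upright in their trays and the feeler standing in its stand. They also show the trigger released and the gripper clear of everything. I saw no housing knocked aside during the run, and I never touched the jar or the cup.

**One reading disagreed:** With the trigger squeezed, the jaws were 40 mm apart instead of the stated 37 mm. Raising the grip from 30 N to 50 N moved them only 0.5 mm, and the side picture shows the trigger tilted well over. I took it as fully on its stop, with the leaning trigger touching the lower part of the finger pad.

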